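Lower the press die, unload the vial strips and re-cover it

ROBOT

A 6-joint arm with a two-finger parallel gripper is mounted at the origin on the work surface. World frame = base frame: x ahead of the robot, y to its left, z up, the work surface at z = 0. Lengths are in mm, angles in rad, forces in N, time in s.
With the tool pointing down it reaches from about 375 to 750 mm from the base axis. Payload 9 kg.
Tool frame: the origin (TCP) lies on the centre line of the jaws, within the pads' length; the fingertips stand 17 mm ahead of it and the grasp point (between the pads) lies 2 mm behind it; z points along the fingers, y is the line along which they close (so a half turn about z gives the same grasp; the last joint's range is limited). The gripper opens to 85 mm and grips with 20 to 120 N. Pads are 22 mm wide; open, the fingers measure 114 mm over their backs; the gripper's body (76 mm by 85 mm) begins 54 mm behind the grasp point. The pads swing forward as they close: fully open they stand 13 mm farther back than shut.
Start: joints at [-1.504, 0.104, 0.097, 1.564, 0, 1.353], TCP at [168.588, -575.858, 248.331] pointing down, gripper open.
Joint ranges: [-2.99, 2.99], [-0.84, 1.86], [-1.1, 1.16], [-1.84, 2.11], [-1.51, 1.56], [-3.14, 3.14]. Speed limits (rad/s): [2.22, 2.22, 2.57, 3.14, 3.14, 3.14].

INTERFACE

Orientations are given as a 3x3 rotation matrix whose columns are the frame's x, y, z axes.
In Python, from bench import r, camrig gives the robot as it stands (r), with the cameras (camrig).
- The arm moves only by the shell command python3 jog.py FILE, which reads ROWS from the file FILE. ROWS is a JSON list of rows, 1 to 12 of them, each of 7 numbers: a rotation vector rx, ry, rz in fractions of the full range, 1 being pi rad, then dx, dy, dz in a scale on which 1.0 is 500 mm, then the finger opening in mm; each row shifts and turns the commanded pose from where the row before left it, along the tool's axes as they then stand; what a row does not reach is not made up. A row lasts 1/10 s, in which the tool goes at most 50 mm and 0.15 rad, less where a joint would pass 70% of its speed; a pose out of reach is approached as far as the arm can. The fingers move at their own pace and stop on an object; the grip force is fixed at half the most. Time passes only in rows, so rows that do not move let the fingers close. It prints the time, the measured TCP pose, the force, the opening and the grip force at its end. Shift and turn numbers lie between -1 and 1, and a call with a number outside is refused. Input that does not fit is refused with a message, and nothing moves.
- r.state(): the state, without advancing time (a new reading comes with each control period).
- camrig.read_camera(name): name is "scene" or "top" or "wrist"; returns the picture (384x512x3 uint8, red, green, blue); there is no depth.
- camrig.calibration(name): a dict with "K" (3x3 intrinsics, pixels), "R" (3x3) and "t" (3): a world point X has camera coordinates R X + t. Camera axes: x right, y down, z forward; pixel columns grow to the right and rows downward; lengths in mm; the calibration is good to about 2 mm. The wrist camera is an equidistant fisheye: a pixel r from the principal point sees the ray r / f radians off the axis. A picture is of the moment at which its call begins: read the wrist's pose just before it. calibration takes no time and is no camera call; for the wrist camera it gives the pose at the moment of the call.
- r.finish_job(): hands the job in; it is judged then, once.
The state is a dict: "clock": time; "q": joint angles; "qvel": joint speeds; "joint_torque": joint torques, N m; "tool_pos": TCP position; "eef_rot": TCP orientation; "wrist_force": force on the tool from outside, world axes, zero at the start; "wrist_torque": the same for the moment, N m; "opening": finger opening in mm; "gripper_force": force on a finger pad.
Only numpy, scipy, OpenCV 4.12 (cv2) and the standard library are available. Lean on these libraries where they do the work, as an engineer would, in place of code of your own. Each camera call takes 0.05 s, during which the arm holds its last target. There are 200 camera calls.

TASK

Lift the yellow cover off the die and lay it flat on the black mat, then crack the red release valve open, anticlockwise and never more than an eighth of a turn, so that the die sinks slowly all the way down. Lift every blue vial strip out of the die and set it flat in the white tray, wells up, without stacking. Then shut the valve, push the green counter plunger fully down and let it spring back, and lay the cover squarely back over the empty die; leave the bottles, glassware, tools and calculator alone.

Things in the scene. Friction and masses are not known exactly. Their poses are not given: they have to be found in the camera images.
- press: bench press, fixed: beige base 210 (x) x 330 (y) x 40 mm high with four fixed steel punches that carry the strips; the die plate floats round them on the ram. Origin: centre of the base's underside; y points to the red valve's side, -y to the green plunger's. Die cavities are centred at x +/-43, y +/-31 mm. Posts 12 mm thick at x +/-75, y +/-79 mm reach 90 mm high.
- die (a joint): how far the die plate (the ram) has come down, m: 0 raised (start), 0.022 fully down. Held up while the valve is shut; with the valve open more than about 0.4 rad it sinks by itself at about 3 mm/s (7 to 8 s in all). Shutting the valve early stops it part-way.
- die_top (a point): centre of the top face of the aluminium die plate, 184 (x) x 126 (y) x 32 mm thick, four open cavities 74 x 36 mm. Height 98 mm raised, 76 mm down. Raised, the strips lie 2 mm below its top; down, they stand 20 mm proud of it. Its x and y are the press's.
- release_valve (a joint): angle of the red valve bar, rad: 0 shut; grows as the bar turns anticlockwise seen from above; turns stiffly (about 0.12 N m) and stays where it is left. Starts shut (0 to 0.06). Open more than about 0.4 lets the ram sink; an eighth of a turn is 0.785.
- valve_grip (a point): centre of the red valve bar, on its vertical axis, 93 mm above the table: 66 long x 14 wide x 24 mm high; shut, its length lies along the press's y. Below it a shaft 18 mm thick, then a 56 x 56 mm block with its top at 60 mm.
- plunger (a joint): stroke of the green cycle-counter plunger, m: 0 up, 0.015 fully down; spring 2.4 N at the top, 7 N at full stroke; springs back when let go.
- plunger_top (a point): centre of the top of the green plunger's round cap, 38 mm across, 98 mm above the table when up; it is pressed straight down. Its dark housing, 56 x 56 mm, is 70 mm high.
- cover: yellow flat cover plate 192 (x) x 130 (y) x 5 mm, 0.35 kg, lying on the die at the start; black bar handle over its middle, 86 mm long (along its x) x 14 wide x 16 mm high, bar centre 37 mm above the plate's underside. Origin: centre of the underside, z up.
- mat: black rubber mat 215 (x) x 165 (y) x 3 mm, lying on the table left or right of the press; origin: centre of its underside. Does not move.
- tray: open white sample tray, outside 190 (x) x 180 (y) x 22 mm high, walls and floor 5 mm, on the table on the other side of the press; origin: centre of its underside. Does not move. Holds four strips in two rows of two.
- strip1: blue formed vial strip, 70 (x) x 32 (y) x 30 mm high, about 90 g, three dark wells on top; origin: centre of its underside, z up. Starts, if present, in the die cavity at press x -43, y -31 mm, its underside on a punch 66 mm above the table.
- strip2: blue formed vial strip, 70 (x) x 32 (y) x 30 mm high, about 90 g, three dark wells on top; origin: centre of its underside, z up. Starts, if present, in the die cavity at press x -43, y +31 mm, its underside on a punch 66 mm above the table.
- strip3: blue formed vial strip, 70 (x) x 32 (y) x 30 mm high, about 90 g, three dark wells on top; origin: centre of its underside, z up. Starts, if present, in the die cavity at press x +43, y -31 mm, its underside on a punch 66 mm above the table.
- strip4: blue formed vial strip, 70 (x) x 32 (y) x 30 mm high, about 90 g, three dark wells on top; origin: centre of its underside, z up. Starts, if present, in the die cavity at press x +43, y +31 mm, its underside on a punch 66 mm above the table.
- amber_bottle: amber bottle, 86 mm across, 200 mm tall, white cap; bystander, leave alone. Origin: its underside's centre.
- clear_bottle: clear bottle, 86 mm across, 200 mm tall, red cap; bystander, leave alone. Origin: its underside's centre.
- beaker: glass beaker, 70 mm across, 80 mm tall; bystander, leave alone. Origin: its underside's centre.
- jar: small amber jar, 60 mm across, 70 mm tall; bystander, leave alone. Origin: its underside's centre.
- wrench: wrench 160 mm long lying flat; bystander, leave alone. Origin: its underside's centre (for the tool, its middle).
- screwdriver: screwdriver 170 mm long lying flat; bystander, leave alone. Origin: its underside's centre (for the tool, its middle).
- calculator: black calculator 80 x 150 x 16 mm; bystander, leave alone. Origin: its underside's centre.

How it is judged (in metres and radians):
On the way, in this order (a step that is already met when the one before it is completed fails the run):
1. the cover lies flat on the mat, let go, while the die is still raised (horizontal distance between cover and mat below 0.05 m and height (world z) of cover below 0.01 m and angle between cover's own z axis and vertical below 0.1 rad and contact force between the fingers and cover below 0.5 N and value of joint die below 0.006 m), for 0.2 s.
2. the valve has been cracked open and the die has sunk all the way (value of joint die above 0.0195 m), for 0.2 s.
3. every strip lies flat in the tray, wells up, let go (x of strip1 in the frame of tray between -0.085 and 0.085 m and y of strip1 in the frame of tray between -0.08 and 0.08 m and z of each of strip1, strip2, strip3, strip4 in the frame of tray below 0.012 m and angle between each of strip1, strip2, strip3, strip4's own z axis and vertical below 0.15 rad and linear speed of each of strip1, strip2, strip3, strip4 below 0.03 m/s and contact force between the fingers and strip1 below 0.5 N and x of strip2 in the frame of tray between -0.085 and 0.085 m and y of strip2 in the frame of tray between -0.08 and 0.08 m and contact force between the fingers and strip2 below 0.5 N and x of strip3 in the frame of tray between -0.085 and 0.085 m and y of strip3 in the frame of tray between -0.08 and 0.08 m and contact force between the fingers and strip3 below 0.5 N and x of strip4 in the frame of tray between -0.085 and 0.085 m and y of strip4 in the frame of tray between -0.08 and 0.08 m and contact force between the fingers and strip4 below 0.5 N), for 0.2 s.
4. with the strips in the tray and the valve shut, the plunger is pushed fully down (value of joint plunger above 0.0125 m and value of joint release_valve below 0.15 rad), for 0.1 s.
At the end, for the whole second after the job is handed in: cover let go, lying flat on the lowered die, square with it (within 0.15 rad) and centred within 16 mm each way; die down (over 19.5 mm); every strip present flat on the tray floor, wells up (within 0.15 rad), unstacked and let go; valve shut (under 0.15 rad); plunger sprung back up (all of step 3 and x of cover in the frame of die_top between -0.016 and 0.016 m and y of cover in the frame of die_top between -0.016 and 0.016 m and z of cover in the frame of die_top below 0.006 m and angle between cover's own z axis and vertical below 0.06 rad and angle between the x axis of cover and the x axis of die_top, either way round below 0.15 rad and linear speed of cover below 0.03 m/s and contact force between the fingers and cover below 0.5 N and value of joint die above 0.0195 m and value of joint release_valve below 0.15 rad and value of joint plunger below 0.003 m); the robot touches nothing.
It fails at once if the valve is opened more than an eighth of a turn (0.85 rad with allowance) (value of joint release_valve above 0.85 rad).
It fails at once if a bottle, the beaker or the jar is moved more than 40 mm or tipped over (distance of any of amber_bottle, clear_bottle, beaker, jar from where it was at the start of the episode above 0.04 m or angle between any of amber_bottle, clear_bottle, beaker, jar's own z axis and vertical above 0.5 rad).
It fails at once if the wrench, the screwdriver or the calculator is moved more than 40 mm (distance of any of wrench, screwdriver, calculator from where it was at the start of the episode above 0.04 m).
Of strip1, strip2, strip3, strip4 only 2 to 4 are there at a start; the rules pass over those that are not, and their reading is None.
At some moment in a run one of strip1, strip2, strip3, strip4, cover may be knocked a few centimetres aside while the robot is not near it.
It also fails if it takes over 210 s, if anything falls off the work surface, if the arm or the gripper's body presses on something with over 40 N, if the wrist force passes 120 N, or if a joint passes its speed limit or range.

## Working session

There is one attempt and no reset: what is moved stays moved. The work goes in short steps, Python scripts to look and compute and a shell command to move; the robot and the scene stay as the last step left them, time stands still between calls to the robot, and variables do not carry over. Pictures are saved under pics/ and viewed, at most 14 in all, crops included, and the job is handed in when it is done.

```bash
ls; mkdir -p pics
cat > h.py <<'E'
import numpy as np, cv2
from bench import r, camrig
def ray(name,uv,cal=None):
    c=cal or camrig.calibration(name);K=np.array(c["K"]);R=np.array(c["R"]);t=np.array(c["t"])
    d=np.linalg.inv(K)@np.array([uv[0],uv[1],1.]);
    if name=="wrist":
        rr=np.hypot(d[0],d[1]);d=np.array([d[0]/rr*np.sin(rr),d[1]/rr*np.sin(rr),np.cos(rr)]) if rr>1e-9 else np.array([0,0,1.])
    return -R.T@t, R.T@d
def onz(name,uv,z,cal=None):
    o,d=ray(name,uv,cal);return (o+d*(z-o[2])/d[2])
def pic(name,fn):
    im=np.array(camrig.read_camera(name));cv2.imwrite("pics/"+fn,im[:,:,::-1]);return im
E
python3 - <<'E'
from h import *
s=r.state();print(s)
for n in("scene","top","wrist"):print(n,camrig.calibration(n))
a=pic("scene","s0.png");b=pic("top","t0.png")
E
```

```text
bench.py
jog.py
pics
{'clock': 0.0, 'q': array([-1.50369463e+00,  1.04708090e-01,  9.64251256e-02,  1.56388973e+00,
        2.46600209e-05,  1.35313200e+00]), 'qvel': array([ 5.82476917e-05, -8.48223991e-04,  2.03121613e-03,  2.23737419e-04,
       -3.63896055e-04, -1.04454597e-03]), 'joint_torque': array([-1.53835153e-03, -5.56934023e+01,  5.03647435e+01,  1.69986271e-02,
       -5.12388087e-04, -1.05770096e-05]), 'tool_pos': array([ 168.57428385, -575.49697912,  247.49286718]), 'eef_rot': array([[ 9.59727425e-01,  2.80932849e-01, -6.76831005e-05],
       [ 2.80932673e-01, -9.59726494e-01,  1.37492827e-03],
       [ 3.21305253e-04, -1.33857077e-03, -9.99999052e-01]]), 'wrist_force': array([-0.34244512,  0.43403343,  0.27539061]), 'wrist_torque': array([ 0.01936602,  0.05872772, -0.02452265]), 'gripper_force': 0.0, 'opening': 85.16731591207571}
scene {'K': array([[375.76777676,   0.        , 261.18758256],
       [  0.        , 375.76777676, 192.04566643],
       [  0.        ,   0.        ,   1.        ]]), 'R': array([[ 0.30128367,  0.95341698,  0.01497368],
       [ 0.79956437, -0
[... 221 characters left out ...]
7676385 , 196.42793034],
       [  0.        ,   0.        ,   1.        ]]), 'R': array([[-0.02475672, -0.99968959,  0.00279948],
       [-0.99379818,  0.02430696, -0.10850964],
       [ 0.10840791, -0.00546846, -0.99409146]]), 't': array([  16.90642703,  600.2886356 , 1065.00309472])}
wrist {'K': array([[297.31863964,   0.        , 259.24397648],
       [  0.        , 297.31863964, 186.95653138],
       [  0.        ,   0.        ,   1.        ]]), 'R': array([[ 2.80669219e-01, -9.59804502e-01, -3.28004696e-04],
       [-9.09474607e-01, -2.66060763e-01,  3.19480219e-01],
       [-3.06725822e-01, -8.93699515e-02, -9.47592888e-01]]), 't': array([-600.43075331,  -42.2503036 ,  380.35177031])}
```

View pics/s0.png

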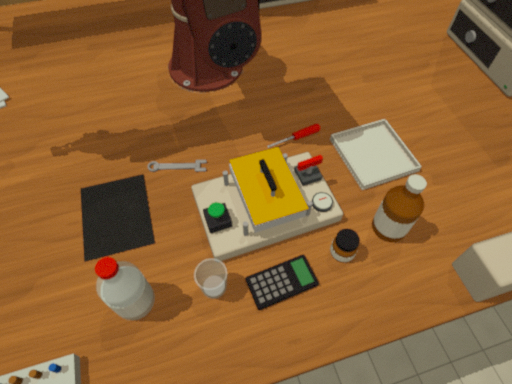

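View pics/t0.png

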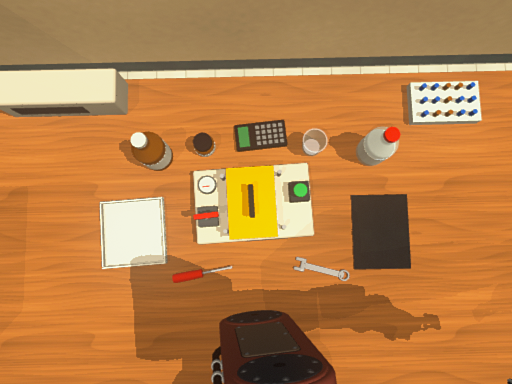

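The views show the press in the middle, with the yellow cover at about (251,203) in top and the red valve at (208,216). The green plunger is at (300,190), the tray at (133,232) and the mat at (381,231).

```bash
cat >> h.py <<'E'
def mask(im,kind):
    h=cv2.cvtColor(im,cv2.COLOR_RGB2HSV);H,S,V=[h[:,:,i].astype(int) for i in range(3)]
    m={'yellow':(H>20)&(H<32)&(S>200)&(V>120),'red':((H<6)|(H>174))&(S>190)&(V>110),'green':(H>45)&(H<80)&(S>150)&(V>80),
       'blue':(H>95)&(H<125)&(S>110)&(V>60),'black':(V<48),'white':(S<40)&(V>150)}[kind]
    return m.astype(np.uint8)
def blobs(im,kind,box=None,amin=40):
    m=mask(im,kind)
    if box: k=np.zeros_like(m);x0,y0,x1,y1=box;k[y0:y1,x0:x1]=1;m=m*k
    cs,_=cv2.findContours(m,cv2.RETR_EXTERNAL,cv2.CHAIN_APPROX_NONE)
    return [c for c in sorted(cs,key=cv2.contourArea,reverse=True) if cv2.contourArea(c)>=amin]
def rect(name,c,z,cal=None):
    P=np.array([onz(name,p[0],z,cal)[:2] for p in c]);return cv2.minAreaRect(P.astype(np.float32))
E
python3 - <<'E'
from h import *
T=cv2.imread("pics/t0.png")[:,:,::-1].copy();S=cv2.imread("pics/s0.png")[:,:,::-1].copy()
for n,im,bx in(("top",T,dict(c=(215,155,290,250),v=(190,205,220,228),p=(285,175,318,208),m=(340,185,420,280),t=(90,190,175,275),h=(240,178,262,225))),
            ("scene",S,dict(c=(220,140,315,230),v=(295,150,326,172),p=(205,198,228,220),m=(70,170,160,265),t=(325,115,425,190),h=(256,155,280,195)))):
    for key,kind,z in(("c","yellow",103),("h","black",141),("v","red",105),("p","green",98),("m","black",3),("t","white",22)):
        for c in blobs(im,kind,bx[key],15)[:1]:
            print(n,key,cv2.contourArea(c),rect(n,c,z))
E
```

```text
top c 3279.0 ((579.7635498046875, 25.686439514160156), (189.37318420410156, 127.37028503417969), 2.103731870651245)
top v 93.5 ((546.3084716796875, 146.6336669921875), (13.14163589477539, 61.99993896484375), 5.730520725250244)
top p 119.5 ((608.13134765625, -106.13323974609375), (32.202430725097656, 32.52713394165039), 88.02737426757812)
top t 3103.0 ((509.4838562011719, 365.3206481933594), (173.2457275390625, 159.88357543945312), 3.722163200378418)
scene c 3537.0 ((579.7554321289062, 23.61669921875), (192.55242919921875, 130.51516723632812), 1.849326729774475)
scene h 117.0 ((585.10205078125, 22.191219329833984), (84.4756088256836, 11.714487075805664), 3.9946789741516113)
scene v 156.0 ((555.0446166992188, 141.85952758789062), (21.960067749023438, 67.63349914550781), 7.079253196716309)
scene p 164.5 ((613.6729125976562, -107.69857788085938), (33.419612884521484, 36.89838790893555), 34.711734771728516)
scene m 4434.5 ((496.300048828125, -345.5811767578125), (159.7876434326172, 208.0813751220703), 89.53910827636719)
scene t 2520.5 ((519.5537109375, 362.4830627441406), (171.04335021972656, 174.4647979736328), 4.2791361808776855)
```

```bash
cat >> h.py <<'E'
from scipy.spatial.transform import Rotation as Ro
def plan(x,y,z,yaw,s=None):
    "rotvec (tool axes) to tool-down with tool x at yaw (deg), then translation in the turned tool axes"
    s=s or r.state();a=np.radians(yaw);c,si=np.cos(a),np.sin(a)
    Rt=np.array([[c,si,0],[si,-c,0],[0,0,-1.]]);R=np.array(s["eef_rot"])
    rv=Ro.from_matrix(R.T@Rt).as_rotvec();d=Rt.T@(np.array([x,y,z])-s["tool_pos"])
    print("rot",rv.round(3),"d",d.round(1),"norm",np.linalg.norm(d).round(),"F",np.round(s["wrist_force"],1),"open",round(s["opening"],1),"clk",round(float(s["clock"]),2))
E
python3 -c "
from h import *
plan(581,24,248,2)"
```

```text
rot [-0.001 -0.     0.25 ] d [ 4.331e+02 -5.848e+02 -4.000e-01] norm 728.0 F [ 0.3 -0.4 -0.5] open 85.0 clk 0.1
```

The rows are not in the units I measure in: shifts go in shares of 500 mm and turns go in shares of pi rad. I convert before sending: -39 mm / 500 = -0.078, 29 mm / 500 = 0.058, 0.125 rad / 3.1416 = 0.0398.

```bash
echo '[[0,0,0.0398,0,0,0,85],[0,0,0.0398,0,0,0,85],[0,0,0,0.058,-0.078,0,85],[0,0,0,0.058,-0.078,0,85],[0,0,0,0.058,-0.078,0,85],[0,0,0,0.058,-0.078,0,85],[0,0,0,0.058,-0.078,0,85],[0,0,0,0.058,-0.078,0,85],[0,0,0,0.058,-0.078,0,85],[0,0,0,0.058,-0.078,0,85],[0,0,0,0.058,-0.078,0,85],[0,0,0,0.058,-0.078,0,85]]' > path.dat && python3 jog.py path.dat; python3 -c "
from h import *
plan(581,24,248,2)"
```

```text
clock: 1.3
tool_pos: [445.5, -174.1, 248.2]
eef_rot: [[0.999, 0.035, 0.0], [0.035, -0.999, -0.0], [0.0, 0.0, -1.0]]
wrist_force: [0.8, -1.0, -0.5]
opening: 85.1
gripper_force: 0.0
rot [ 0. -0. -0.] d [ 142.3 -193.2    0.2] norm 240.0 F [ 0.8 -1.  -0.5] open 85.1 clk 1.3
```

In the tool's units: -38.6 mm / 500 = -0.0772, 28.4 mm / 500 = 0.0568.

```bash
echo '[[0,0,0,0.0568,-0.0772,0,85],[0,0,0,0.0568,-0.0772,0,85],[0,0,0,0.0568,-0.0772,0,85],[0,0,0,0.0568,-0.0772,0,85],[0,0,0,0.0568,-0.0772,0,85],[0,0,0,0,0,0,85],[0,0,0,0,0,0,85]]' > path.dat && python3 jog.py path.dat
python3 - <<'E'
from h import *
cal=camrig.calibration("wrist")
im=pic("wrist","w1.png")
plan(581,24,133,2)
for k,z in(("yellow",103),("green",98),("red",105)):
    for c in blobs(im,k)[:1]: print(k,rect("wrist",c,z,cal))
E
```

```text
clock: 2.0
tool_pos: [579.9, 22.7, 247.4]
eef_rot: [[0.999, 0.037, -0.002], [0.037, -0.999, -0.0], [-0.002, -0.0, -1.0]]
wrist_force: [0.1, -0.6, 0.0]
opening: 85.0
gripper_force: 0.0
rot [0.    0.001 0.   ] d [  1.4  -2.2 114.8] norm 115.0 F [-0.2  0.5  0.2] open 85.3 clk 2.05
yellow ((579.5482788085938, 24.2183837890625), (190.77130126953125, 128.57974243164062), 2.014545440673828)
green ((609.7034912109375, -106.49340057373047), (37.88988494873047, 36.3544921875), 9.346752166748047)
red ((550.6636962890625, 142.59217834472656), (19.33073616027832, 70.56327819824219), 6.5142998695373535)
```

View pics/w1.png

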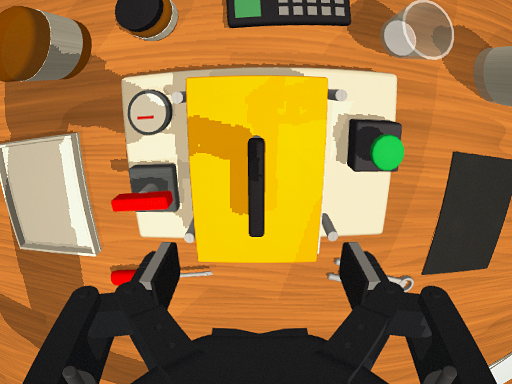

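The wrist view shows the black handle at (257,187) on the cover, with nothing blocking it. I'll descend and grip.

In the tool's units: 29 mm / 500 = 0.058, 28 mm / 500 = 0.056.

```bash
echo '[[0,0,0,0,-0.003,0.058,85],[0,0,0,0,0,0.058,85],[0,0,0,0,0,0.058,85],[0,0,0,0,0,0.056,85],[0,0,0,0,0,0,85],[0,0,0,0,0,0,0],[0,0,0,0,0,0,0],[0,0,0,0,0,0,0],[0,0,0,0,0,0,0],[0,0,0,0,0,0,0],[0,0,0,0,0,0,0]]' > path.dat && python3 jog.py path.dat
python3 - <<'E'
from h import *
plan(496.5,-345.5,250,0)
im=pic("top","t1.png")
for z,k,bx in((3,"black",(340,185,420,280)),):
    for c in blobs(im,k,bx)[:1]: print(rect("top",c,z))
E
```

```text
clock: 3.15
tool_pos: [580.5, 23.4, 134.2]
eef_rot: [[0.999, 0.035, 0.001], [0.035, -0.999, -0.0], [0.001, 0.0, -1.0]]
wrist_force: [-0.0, 0.4, 5.0]
opening: 12.8
gripper_force: 59.6
rot [ 0.    -0.001  0.035] d [ -84.   368.9 -115.8] norm 396.0 F [-0.   0.4  5. ] open 12.8 clk 3.15
```

In the tool's units: 44 mm / 500 = 0.088, -30 mm / 500 = -0.06, 0.035 rad / 3.1416 = 0.0111.

```bash
echo '[[0,0,0,0,0,-0.04,0],[0,0,0,0,0,-0.06,0],[0,0,0,0,0,-0.06,0],[0,0,0.0111,0,0,0,0],[0,0,0,-0.02,0.088,0,0],[0,0,0,-0.02,0.088,0,0],[0,0,0,-0.02,0.088,0,0],[0,0,0,-0.02,0.088,0,0],[0,0,0,-0.02,0.088,0,0],[0,0,0,-0.02,0.088,0,0],[0,0,0,-0.02,0.088,0,0],[0,0,0,-0.02,0.088,0,0]]' > path.dat && python3 jog.py path.dat
python3 - <<'E'
from h import *
cal=camrig.calibration("wrist");s=r.state()
im=pic("wrist","w2.png")
plan(496.5,-345.5,40,0,s)
im=pic("top","t2.png")
for c in blobs(im,"black",(335,180,425,285))[:2]: print(rect("top",c,3),c.min(0),c.max(0))
E
```

```text
clock: 4.4
tool_pos: [498.9, -330.1, 212.5]
eef_rot: [[1.0, -0.0, -0.001], [-0.0, -1.0, 0.001], [-0.001, -0.001, -1.0]]
wrist_force: [2.0, -0.4, -3.9]
opening: 12.6
gripper_force: 59.4
rot [-0.001  0.001 -0.   ] d [ -2.4  15.4 172.5] norm 173.0 F [ 2.  -0.4 -3.9] open 12.6 clk 4.4
```

View pics/w2.png

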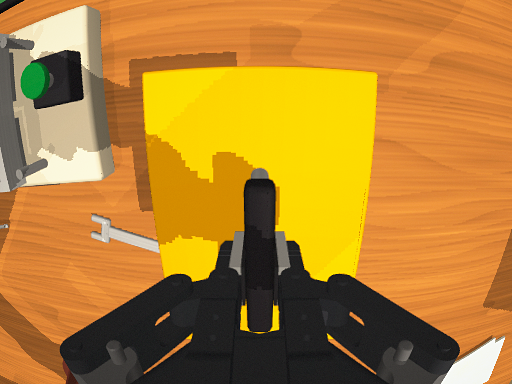

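The held cover is above where the mat was, so I'll lower it.

In the tool's units: 35 mm / 500 = 0.07, 30 mm / 500 = 0.06.

```bash
echo '[[0,0,0,-0.006,0.032,0,0],[0,0,0,0,0,0.06,0],[0,0,0,0,0,0.07,0],[0,0,0,0,0,0.07,0],[0,0,0,0,0,0.07,0],[0,0,0,0,0,0.05,0],[0,0,0,0,0,0.012,0],[0,0,0,0,0,0,0],[0,0,0,0,0,0,0]]' > path.dat && python3 jog.py path.dat
python3 - <<'E'
from h import *
plan(496.5,-345.5,39,0)
E
```

```text
clock: 5.4
tool_pos: [497.7, -345.3, 49.0]
eef_rot: [[1.0, 0.0, 0.001], [0.0, -1.0, -0.002], [0.001, 0.002, -1.0]]
wrist_force: [1.0, 0.1, -3.3]
opening: 13.0
gripper_force: 59.9
rot [ 0.002 -0.001  0.   ] d [-1.2  0.2 10. ] norm 10.0 F [ 1.   0.1 -3.3] open 13.0 clk 5.4
```

In the tool's units: 5 mm / 500 = 0.01, 3 mm / 500 = 0.006.

```bash
echo '[[0,0,0,0,0,0.01,0],[0,0,0,0,0,0.006,0],[0,0,0,0,0,0.003,0],[0,0,0,0,0,0,0],[0,0,0,0,0,0,0]]' > path.dat && python3 jog.py path.dat
```

```text
clock: 5.9
tool_pos: [497.5, -345.3, 39.9]
eef_rot: [[1.0, -0.0, 0.001], [-0.0, -1.0, -0.002], [0.001, 0.002, -1.0]]
wrist_force: [-3.5, 2.6, 8.1]
opening: 12.7
gripper_force: 61.7
```

In the tool's units: -50 mm / 500 = -0.1, -40 mm / 500 = -0.08, -0.15 rad / 3.1416 = -0.0477.

```bash
echo '[[0,0,0,0,0,0,60],[0,0,0,0,0,0,60],[0,0,0,0,0,0,60],[0,0,0,0,0,-0.04,60],[0,0,0,0,0,-0.08,60],[0,0,0,0,0,-0.1,60],[0,0,-0.0477,0,0,-0.08,60],[0,0,-0.0477,0,0,-0.07,60],[0,0,-0.0477,0,-0.06,0,60],[0,0,-0.0477,0,-0.06,0,60]]' > path.dat && python3 jog.py path.dat
python3 - <<'E'
from h import *
im=pic("top","t3.png")
for c in blobs(im,"yellow",(330,170,430,290))[:1]: print(rect("top",c,8))
plan(548,140,235,90)
E
```

```text
clock: 6.9
tool_pos: [475.5, -289.2, 224.2]
eef_rot: [[0.822, 0.569, 0.002], [0.569, -0.822, -0.002], [0.001, 0.003, -1.0]]
wrist_force: [-0.1, 0.1, -0.7]
opening: 60.0
gripper_force: 0.0
((496.65203857421875, -344.938720703125), (192.76876831054688, 130.50323486328125), 0.020467069000005722)
rot [-0.001 -0.001 -0.954] d [424.9  74.4 -11.6] norm 431.0 F [3.4 1.6 1.7] open 60.0 clk 6.95
```

View pics/t3.png

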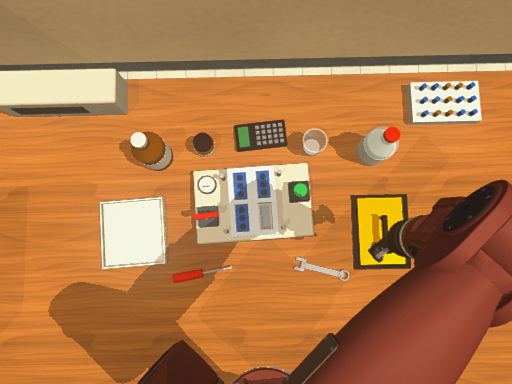

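The cover is flat and centred on the mat at (381,231). Three strips are in the die: strip4 at (240,185), strip3 at (263,184) and strip2 at (242,217). The strip1 cavity is empty.

In the tool's units: 42 mm / 500 = 0.084, 8 mm / 500 = 0.016, -0.15 rad / 3.1416 = -0.0477.

```bash
echo '[[0,0,-0.0477,0,0,0,60],[0,0,-0.0477,0,0,0,60],[0,0,-0.0477,0,0,0,60],[0,0,-0.0477,0,0,0,60],[0,0,-0.0477,0,0,0,60],[0,0,-0.0477,0,0,0,60],[0,0,-0.0172,0,0,0,60],[0,0,0,0.084,0.016,-0.004,60],[0,0,0,0.084,0.016,-0.004,60],[0,0,0,0.084,0.016,-0.004,60],[0,0,0,0.084,0.016,-0.004,60],[0,0,0,0.084,0.016,-0.004,60]]' > path.dat && python3 jog.py path.dat >/dev/null; echo '[[0,0,0,0.084,0.014,0,60],[0,0,0,0.084,0.014,0,60],[0,0,0,0.084,0.014,0,60],[0,0,0,0.06,0.014,0,60],[0,0,0,0,0,0,60],[0,0,0,0,0,0,60]]' > path.dat && python3 jog.py path.dat
python3 - <<'E'
from h import *
plan(548,140,93,90)
cal=camrig.calibration("wrist")
im=pic("wrist","w3.png")
for c in blobs(im,"red")[:2]: print("red",cv2.contourArea(c),rect("wrist",c,105,cal))
for c in blobs(im,"white",None,800)[:3]: print("white",cv2.contourArea(c),rect("wrist",c,40,cal))
E
```

```text
clock: 8.75
tool_pos: [549.2, 76.3, 232.6]
eef_rot: [[0.016, 1.0, -0.0], [1.0, -0.016, -0.0], [-0.0, -0.0, -1.0]]
wrist_force: [-0.5, -0.6, 0.0]
opening: 60.4
gripper_force: 0.0
rot [-0.     0.    -0.016] d [ 63.7  -1.2 139.6] norm 153.0 F [-0.5 -0.6  0. ] open 60.4 clk 8.75
red 1190.0 ((426.1302795410156, 197.4833984375), (19.98787498474121, 64.82490539550781), 9.836603164672852)
red 1100.5 ((546.5633544921875, 146.54400634765625), (13.642736434936523, 64.82799530029297), 6.196268081665039)
white 17231.5 ((590.126220703125, -9.2825927734375), (224.8953857421875, 155.47142028808594), 2.874333143234253)
white 1224.5 ((641.456298828125, 147.70895385742188), (46.072303771972656, 43.70380401611328), 51.96247482299805)
```

View pics/w3.png

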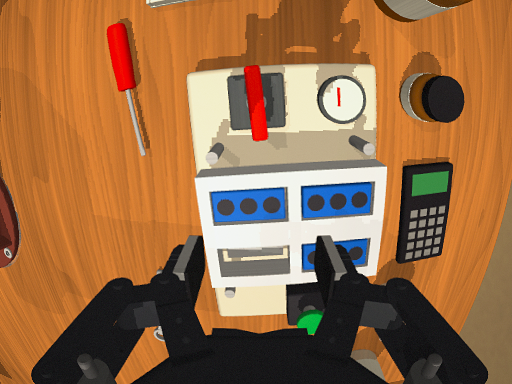

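The red bar runs from (253,68) to (260,138) and is still shut; the three strips are clearly visible. Next I'll measure the press yaw and plan the valve approach.

Run:
```python
from h import *
plan(546.8,146.5,150,96)
cal=camrig.calibration("wrist")
im=cv2.imread("pics/w3.png")[:,:,::-1].copy()
for c in blobs(im,"blue",None,150): print("blue",cv2.contourArea(c),rect("wrist",c,96,cal))
im=cv2.imread("pics/t3.png")[:,:,::-1].copy()
for c in blobs(im,"blue",(215,160,290,250),60): print("blueT",cv2.contourArea(c),rect("top",c,96))
```

```text
rot [-0.     0.    -0.122] d [70.8  5.1 82.7] norm 109.0 F [0.2 0.2 0.5] open 59.8 clk 8.8
blue 2125.0 ((537.4107055664062, 49.66824722290039), (69.53057098388672, 31.974878311157227), 2.804816484451294)
blue 2083.0 ((623.2978515625, 53.42529296875), (70.38851165771484, 33.104766845703125), 2.992913007736206)
blue 301.5 ((643.412841796875, -7.491147994995117), (36.52812576293945, 32.30854415893555), 3.0773956775665283)
blue 217.0 ((598.3743896484375, -9.909357070922852), (13.646435737609863, 31.91790008544922), 2.7959163188934326)
blueT 250.0 ((537.7510375976562, 51.43827819824219), (67.38357543945312, 29.780128479003906), 2.592007875442505)
blueT 248.0 ((624.3034057617188, 54.833126068115234), (68.2002182006836, 30.177715301513672), 2.144352674484253)
blueT 237.5 ((627.3656005859375, -7.298112869262695), (68.09921264648438, 29.304431915283203), 3.3346750736236572)
```

In the tool's units: 37 mm / 500 = 0.074, 2.5 mm / 500 = 0.005, -0.122 rad / 3.1416 = -0.0388.

```bash
echo '[[0,0,-0.0388,0,0,0,45],[0,0,0,0.0708,0.005,0.02,45],[0,0,0,0.0708,0.005,0.07,45],[0,0,0,0,0,0.074,45],[0,0,0,0,0,0.07,45],[0,0,0,0,0,0.044,45],[0,0,0,0,0,0,45],[0,0,0,0,0,0,45]]' > path.dat && python3 jog.py path.dat
python3 - <<'E'
from h import *
plan(546.8,146.5,93,96)
E
```

```text
clock: 9.6
tool_pos: [547.0, 145.8, 94.4]
eef_rot: [[-0.103, 0.995, 0.0], [0.995, 0.103, -0.0], [-0.0, 0.0, -1.0]]
wrist_force: [0.9, -0.1, 0.6]
opening: 45.1
gripper_force: 0.0
rot [ 0.     0.    -0.001] d [ 0.7 -0.1  1.4] norm 2.0 F [ 0.9 -0.1  0.6] open 45.1 clk 9.6
```

Grip the bar and turn it about 0.55 rad anticlockwise.

In the tool's units: -0.1 rad / 3.1416 = -0.0318.

```bash
echo '[[0,0,0,0,0,0,0],[0,0,0,0,0,0,0],[0,0,0,0,0,0,0],[0,0,0,0,0,0,0],[0,0,-0.0318,0,0,0,0],[0,0,-0.0318,0,0,0,0],[0,0,-0.0318,0,0,0,0],[0,0,-0.0318,0,0,0,0],[0,0,-0.0318,0,0,0,0],[0,0,-0.0159,0,0,0,0],[0,0,0,0,0,0,0],[0,0,0,0,0,0,0]]' > path.dat && python3 jog.py path.dat
python3 - <<'E'
from h import *
plan(546.8,146.5,93,96+31.5);print(r.state()["wrist_torque"])
E
```

```text
clock: 10.8
tool_pos: [547.9, 146.7, 96.0]
eef_rot: [[-0.609, 0.793, 0.003], [0.793, 0.609, -0.0], [-0.002, 0.002, -1.0]]
wrist_force: [-2.8, 0.3, 7.7]
opening: 14.7
gripper_force: 58.5
rot [0.002 0.002 0.001] d [ 0.5 -1.   3. ] norm 3.0 F [-2.8  0.3  7.7] open 14.7 clk 10.8
[-0.01303887  0.43558272 -0.07112403]
```

In the tool's units: -45 mm / 500 = -0.09, -40 mm / 500 = -0.08, -0.15 rad / 3.1416 = -0.0477.

```bash
echo '[[0,0,0,0,0,0,45],[0,0,0,0,0,0,45],[0,0,0,0,0,-0.04,45],[0,0,0,0,0,-0.08,60],[0,0,-0.0477,0,0,-0.09,60],[0,0,-0.0477,0,0,-0.09,60],[0,0,-0.0477,0,0,0,60],[0,0,-0.0477,0,0,0,60],[0,0,-0.0477,0,0,0,60],[0,0,-0.0477,0,0,0,60],[0,0,-0.0194,0,0,0,60],[0,0,0,0,0,0,60]]' > path.dat && python3 jog.py path.dat
python3 - <<'E'
from h import *
plan(546.8,50,240,182.6)
im=pic("top","t4.png")
for c in blobs(im,"red",(180,200,225,235),15)[:2]: print("red",rect("top",c,105))
cal=camrig.calibration("wrist");im=pic("wrist","w4.png")
for c in blobs(im,"red"): print("w",rect("wrist",c,105,cal))
E
```

```text
clock: 12.0
tool_pos: [546.8, 146.7, 243.9]
eef_rot: [[-0.999, -0.046, 0.0], [-0.046, 0.999, -0.0], [-0.0, -0.0, -1.0]]
wrist_force: [0.8, -0.1, -0.4]
opening: 60.0
gripper_force: 0.0
rot [-0.     0.     0.001] d [  4.4 -96.6   3.9] norm 97.0 F [ 0.8 -0.1 -0.4] open 60.0 clk 12.0
w ((402.7738342285156, 193.78176879882812), (19.087936401367188, 65.34916687011719), 9.191957473754883)
w ((544.044921875, 145.76185607910156), (17.480207443237305, 65.06709289550781), 36.67799758911133)
```

The valve is about 0.6 rad open. While the die sinks I'll move over the tray and look.

In the tool's units: 40 mm / 500 = 0.08.

```bash
echo '[[0,0,0,0,0.08,0,85],[0,0,0,0,0.08,0,85],[0,0,0,0,0.08,0,85],[0,0,0,0,0.08,0,85],[0,0,0,0,0,0,85],[0,0,0,0,0,0,85]]' > path.dat && python3 jog.py path.dat
python3 - <<'E'
from h import *
cal=camrig.calibration("wrist");im=pic("wrist","w5.png");print(-cal["R"].T@cal["t"])
for c in blobs(im,"white",None,1500): print("w",cv2.contourArea(c),rect("wrist",c,22,cal),rect("wrist",c,5,cal))
E
```

```text
clock: 12.7
tool_pos: [539.2, 307.2, 243.5]
eef_rot: [[-0.999, -0.046, -0.0], [-0.046, 0.999, -0.0], [0.0, -0.0, -1.0]]
wrist_force: [-0.2, -0.4, -0.3]
opening: 85.2
gripper_force: 0.0
[456.3987066  302.58251417 369.70666433]
w 16095.0 ((507.5604248046875, 366.8432922363281), (170.43324279785156, 156.5301513671875), 3.684260845184326) ((510.06182861328125, 369.985107421875), (178.76602172851562, 164.1832275390625), 3.6842501163482666)
w 7599.0 ((626.91552734375, -66.0793685913086), (254.13467407226562, 193.1636199951172), 2.909120559692383) ((635.25244140625, -84.10391998291016), (266.5597839355469, 202.60775756835938), 2.909121036529541)
```

View pics/w5.png

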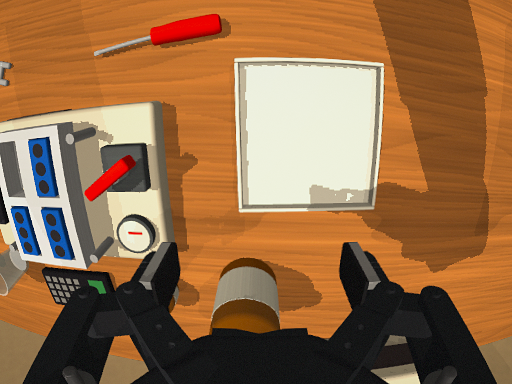

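The tray's rim corners are at (235,59), (384,62), (375,211) and (239,211). The amber bottle is at about (247,290) and the strips are rising out of the die.

Run:
```python
from h import *
cal=camrig.calibration("wrist")
P=np.array([onz("wrist",p,22,cal)[:2] for p in((235,59),(384,62),(375,211),(239,211))]);print(P.round(1),P.mean(0),cv2.minAreaRect(P.astype(np.float32)))
print("bottle",onz("top",(139,140),200)[:2], onz("top",(160,158),20)[:2],"jar",onz("top",(203,142),70)[:2])
c=P.mean(0);a=np.radians(4);A=np.array([[np.cos(a),-np.sin(a)],[np.sin(a),np.cos(a)]])
for o in((-42,-40),(-42,40),(42,40),(42,-40)):print(o,c+A@o)
plan(623.8,54,200,182.6)
```

```text
[[420.8 272. ]
 [407.8 450. ]
 [600.8 463.1]
 [607.2 282.1]] [509.14931218 366.81311611] ((510.46307373046875, 366.27276611328125), (193.38446044921875, 181.0053253173828), 3.8969295024871826)
bottle [728.27707639 294.57339257] [721.35597522 288.90436756] jar [753.00690141 156.49674256]
(-42, -40) [470.04188102 323.9807822 ]
(-42, 40) [464.46136312 403.78590622]
(42, 40) [548.25674334 409.64545002]
(42, -40) [553.83726124 329.840326  ]
rot [-0.    -0.    -0.001] d [ -72.7 -255.9   43.6] norm 270.0 F [-0.6 -1.  -0.2] open 85.2 clk 12.75
```

In the tool's units: -42.7 mm / 500 = -0.0854, -12.1 mm / 500 = -0.0242.

```bash
echo '[[0,0,0,-0.0242,-0.0854,0,46],[0,0,0,-0.0242,-0.0854,0,46],[0,0,0,-0.0242,-0.0854,0,46],[0,0,0,-0.0242,-0.0854,0,46],[0,0,0,-0.0242,-0.0854,0,46],[0,0,0,-0.0242,-0.0854,0,46],[0,0,0,0,0,0,46],[0,0,0,0,0,0,46],[0,0,0,0,0,0,46],[0,0,0,0,0,0,46],[0,0,0,0,0,0,46],[0,0,0,0,0,0,46]]' > path.dat && python3 jog.py path.dat; 
for i in 1 2 3 4; do echo '[[0,0,0,0,0,0,46],[0,0,0,0,0,0,46],[0,0,0,0,0,0,46],[0,0,0,0,0,0,46],[0,0,0,0,0,0,46],[0,0,0,0,0,0,46],[0,0,0,0,0,0,46],[0,0,0,0,0,0,46],[0,0,0,0,0,0,46],[0,0,0,0,0,0,46],[0,0,0,0,0,0,46],[0,0,0,0,0,0,46]]' > path.dat && python3 jog.py path.dat >/dev/null; done
python3 - <<'E'
from h import *
plan(623.8,54,96,182.6)
cal=camrig.calibration("wrist");im=pic("wrist","w6.png");t=pic("top","t6.png")
for c in blobs(im,"blue",None,300): print("w",cv2.contourArea(c),rect("wrist",c,96,cal))
for c in blobs(t,"blue",(215,160,290,250),60): print("t",cv2.contourArea(c),rect("top",c,96))
E
```

```text
clock: 13.95
tool_pos: [623.5, 54.6, 243.9]
eef_rot: [[-0.999, -0.046, 0.0], [-0.046, 0.999, -0.0], [-0.0, -0.0, -1.0]]
wrist_force: [-0.2, -0.5, 0.5]
opening: 45.8
gripper_force: 0.0
rot [-0. -0. -0.] d [-2.000e-01  1.000e-01  1.478e+02] norm 148.0 F [ 0.2 -0.3  0.3] open 46.0 clk 18.75
w 2534.0 ((537.5831909179688, 49.919158935546875), (68.7178726196289, 31.861352920532227), 2.7807111740112305)
w 2378.0 ((624.1409912109375, -5.9271240234375), (72.49000549316406, 35.44936752319336), 3.2056829929351807)
w 2265.5 ((621.176513671875, 53.3758430480957), (72.38996887207031, 31.487335205078125), 2.5988800525665283)
t 183.0 ((621.5557250976562, -6.987749099731445), (58.050811767578125, 29.94733238220215), 2.9786815643310547)
```

View pics/w6.png

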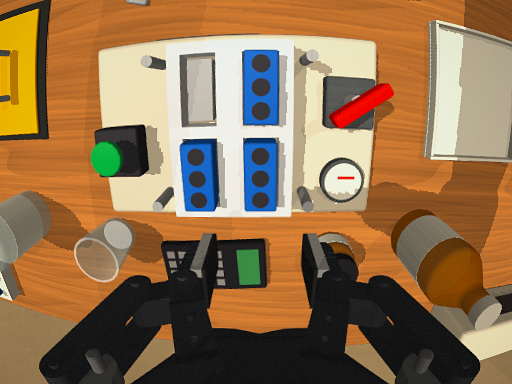

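The strips now stand proud of the lowered die. I'll pick strip4, at (261,174) in the image.

In the tool's units: 35 mm / 500 = 0.07, 30 mm / 500 = 0.06.

```bash
echo '[[0,0,0,0,0,0.07,46],[0,0,0,0,0,0.07,46],[0,0,0,0,0,0.07,46],[0,0,0,0,0,0.06,46],[0,0,0,0,0,0.024,46],[0,0,0,0,0,0,46],[0,0,0,0,0,0,46],[0,0,0,0,0,0,0],[0,0,0,0,0,0,0],[0,0,0,0,0,0,0],[0,0,0,0,0,0,0],[0,0,0,0,0,0,0]]' > path.dat && python3 jog.py path.dat
echo '[[0,0,0,0,0,-0.03,0],[0,0,0,0,0,-0.04,0],[0,0,0,0,0,-0.05,0],[0,0,0,0,0,0,0],[0,0,0,0,0,0,0]]' > path.dat && python3 jog.py path.dat
python3 - <<'E'
from h import *
plan(548.2,409.6,155,182.6)
E
```

```text
clock: 20.05
tool_pos: [625.1, 53.7, 99.3]
eef_rot: [[-0.999, -0.045, 0.004], [-0.045, 0.999, -0.001], [-0.004, -0.001, -1.0]]
wrist_force: [-0.4, -0.0, 7.0]
opening: 30.5
gripper_force: 61.0
clock: 20.55
tool_pos: [624.3, 53.8, 158.1]
eef_rot: [[-0.999, -0.045, 0.002], [-0.045, 0.999, -0.0], [-0.002, -0.0, -1.0]]
wrist_force: [-0.6, 0.5, -1.5]
opening: 30.2
gripper_force: 60.0
rot [-0.     0.002 -0.   ] d [ 59.9 358.9   3.1] norm 364.0 F [-0.6  0.5 -1.5] open 30.2 clk 20.55
```

In the tool's units: 39.9 mm / 500 = 0.0798, 6.65 mm / 500 = 0.0133.

```bash
echo '[[0,0,0,0.0133,0.0798,0,0],[0,0,0,0.0133,0.0798,0,0],[0,0,0,0.0133,0.0798,0,0],[0,0,0,0.0133,0.0798,0,0],[0,0,0,0.0133,0.0798,0,0],[0,0,0,0.0133,0.0798,0,0],[0,0,0,0.0133,0.0798,0,0],[0,0,0,0.0133,0.0798,0,0],[0,0,0,0.0133,0.0798,0,0],[0,0,0,0,0,0,0],[0,0,0,0,0,0,0]]' > path.dat && python3 jog.py path.dat
python3 - <<'E'
from h import *
plan(548.2,409.6,44,182.6)
cal=camrig.calibration("wrist");im=pic("wrist","w7.png")
for c in blobs(im,"blue",None,300)[:3]: print("w",cv2.contourArea(c),rect("wrist",c,150,cal))
E
```

```text
clock: 21.65
tool_pos: [546.7, 410.4, 155.4]
eef_rot: [[-0.999, -0.047, -0.002], [-0.047, 0.999, -0.001], [0.002, -0.001, -1.0]]
wrist_force: [0.6, 0.0, -0.4]
opening: 30.1
gripper_force: 60.0
rot [-0.001 -0.002  0.002] d [ -1.5  -0.9 111.4] norm 111.0 F [ 0.6  0.  -0.4] open 30.1 clk 21.65
w 7735.0 ((542.5593872070312, 409.0835266113281), (77.69843292236328, 32.06914520263672), 2.800307035446167)
```

View pics/w7.png

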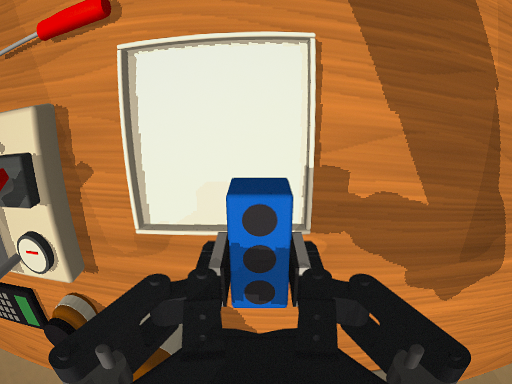

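The strip is held level, with the tray below it at (118,43)–(315,233). I'll lower it and release.

In the tool's units: 35 mm / 500 = 0.07, 30 mm / 500 = 0.06.

```bash
echo '[[0,0,0,0,0,0.07,0],[0,0,0,0,0,0.07,0],[0,0,0,0,0,0.06,0],[0,0,0,0,0,0.022,0],[0,0,0,0,0,0,0],[0,0,0,0,0,0.006,0],[0,0,0,0,0,0.004,0],[0,0,0,0,0,0,0]]' > path.dat && python3 jog.py path.dat
```

```text
clock: 22.5
tool_pos: [548.4, 410.2, 42.0]
eef_rot: [[-0.999, -0.045, 0.002], [-0.045, 0.999, 0.001], [-0.002, 0.001, -1.0]]
wrist_force: [-0.4, 0.5, -1.1]
opening: 30.5
gripper_force: 60.0
```

```bash
echo '[[0,0,0,0,0,0.004,0],[0,0,0,0,0,0.002,0],[0,0,0,0,0,0,0],[0,0,0,0,0,0,0]]' > path.dat && python3 jog.py path.dat
```

```text
clock: 22.9
tool_pos: [547.9, 410.1, 38.4]
eef_rot: [[-0.999, -0.045, 0.001], [-0.045, 0.999, 0.0], [-0.001, 0.0, -1.0]]
wrist_force: [-0.3, 0.6, 4.9]
opening: 30.3
gripper_force: 60.6
```

In the tool's units: -45 mm / 500 = -0.09, -40 mm / 500 = -0.08.

```bash
echo '[[0,0,0,0,0,0,46],[0,0,0,0,0,0,46],[0,0,0,0,0,-0.03,46],[0,0,0,0,0,-0.08,46],[0,0,0,0,0,-0.09,46],[0,0,0,0,0,-0.09,46],[0,0,0,0,0,-0.09,46],[0,0,0,0,0,0,46]]' > path.dat && python3 jog.py path.dat
python3 - <<'E'
from h import *
plan(537.5,50.2,150,182.6)
cal=camrig.calibration("wrist");im=pic("wrist","w8.png");t=pic("top","t8.png")
for c in blobs(im,"blue",None,300): print("w",cv2.contourArea(c),rect("wrist",c,35,cal),rect("wrist",c,96,cal))
for c in blobs(t,"blue",None,60): print("t",cv2.contourArea(c),rect("top",c,96),rect("top",c,35))
E
```

```text
clock: 23.7
tool_pos: [550.0, 411.1, 237.2]
eef_rot: [[-0.999, -0.045, 0.011], [-0.045, 0.999, 0.005], [-0.011, 0.005, -1.0]]
wrist_force: [0.9, 0.4, 0.1]
opening: 46.2
gripper_force: 0.0
rot [ 0.005  0.011 -0.   ] d [  28.9 -360.    87.2] norm 372.0 F [0.9 0.4 0.1] open 46.2 clk 23.7
w 1587.0 ((545.1163940429688, 408.4745178222656), (70.53773498535156, 30.83936882019043), 3.1653873920440674) ((530.3402709960938, 407.9778137207031), (57.400394439697266, 25.095672607421875), 3.165358781814575)
t 259.0 ((537.9495849609375, 51.181480407714844), (67.75540161132812, 30.31208610534668), 2.588796854019165) ((541.298095703125, 53.73635482788086), (71.77668762207031, 32.111106872558594), 2.5888023376464844)
t 244.5 ((626.7274169921875, -6.791345596313477), (68.07063293457031, 29.73931884765625), 2.8002703189849854) ((635.3448486328125, -7.677164077758789), (72.1106185913086, 31.50434684753418), 2.8002700805664062)
t 232.5 ((543.9105224609375, 384.6927185058594), (62.11212921142578, 29.159337997436523), 0.9728404879570007) ((547.6128540039062, 407.04150390625), (65.79845428466797, 30.889942169189453), 0.9728477001190186)
```

```bash
echo '[[0,0,0,0.0064,-0.08,0.018,46],[0,0,0,0.0064,-0.08,0.018,46],[0,0,0,0.0064,-0.08,0.018,46],[0,0,0,0.0064,-0.08,0.018,46],[0,0,0,0.0064,-0.08,0.018,46],[0,0,0,0.0064,-0.08,0.018,46],[0,0,0,0.0064,-0.08,0.018,46],[0,0,0,0.0064,-0.08,0.018,46],[0,0,0,0.0064,-0.08,0.018,46],[0,0,0,0,0,0,46],[0,0,0,0,0,0,46]]' > path.dat && python3 jog.py path.dat
python3 - <<'E'
from h import *
plan(537.5,50.5,99,182.6)
E
```

```text
clock: 24.9
tool_pos: [534.1, 48.4, 145.4]
eef_rot: [[-0.999, -0.043, -0.002], [-0.043, 0.999, 0.001], [0.002, 0.001, -1.0]]
wrist_force: [0.7, 0.2, 0.5]
opening: 46.1
gripper_force: 0.0
rot [ 0.001 -0.002 -0.002] d [-3.5  1.9 46.4] norm 47.0 F [0.7 0.2 0.5] open 46.1 clk 24.9
```

In the tool's units: 20 mm / 500 = 0.04, 7 mm / 500 = 0.014.

```bash
echo '[[0,0,0,-0.007,0.004,0.04,46],[0,0,0,0,0,0.04,46],[0,0,0,0,0,0.014,46],[0,0,0,0,0,0,46],[0,0,0,0,0,0,0],[0,0,0,0,0,0,0],[0,0,0,0,0,0,0],[0,0,0,0,0,0,0],[0,0,0,0,0,0,0]]' > path.dat && python3 jog.py path.dat
echo '[[0,0,0,0,0,-0.03,0],[0,0,0,0,0,-0.04,0],[0,0,0,0,0,-0.05,0],[0,0,0,0,0,0,0],[0,0,0,0,0,0,0]]' > path.dat && python3 jog.py path.dat
python3 - <<'E'
from h import *
plan(464.5,403.8,155,182.6)
E
```

```text
clock: 25.8
tool_pos: [539.1, 51.2, 100.8]
eef_rot: [[-0.999, -0.045, 0.002], [-0.045, 0.999, 0.0], [-0.002, -0.0, -1.0]]
wrist_force: [-1.0, 1.5, 6.8]
opening: 30.5
gripper_force: 61.2
clock: 26.3
tool_pos: [539.0, 51.0, 160.7]
eef_rot: [[-0.999, -0.045, 0.001], [-0.045, 0.999, -0.0], [-0.001, -0.001, -1.0]]
wrist_force: [-0.5, 0.0, -0.5]
opening: 30.4
gripper_force: 60.4
rot [-0.001  0.001 -0.   ] d [ 58.4 355.8   5.7] norm 361.0 F [-0.5  0.  -0.5] open 30.4 clk 26.3
```

In the tool's units: 39.5 mm / 500 = 0.079, 6.5 mm / 500 = 0.013.

```bash
echo '[[0,0,0,0.013,0.079,0,0],[0,0,0,0.013,0.079,0,0],[0,0,0,0.013,0.079,0,0],[0,0,0,0.013,0.079,0,0],[0,0,0,0.013,0.079,0,0],[0,0,0,0.013,0.079,0,0],[0,0,0,0.013,0.079,0,0],[0,0,0,0.013,0.079,0,0],[0,0,0,0.013,0.079,0,0],[0,0,0,0,0,0,0],[0,0,0,0,0,0,0]]' > path.dat && python3 jog.py path.dat
python3 - <<'E'
from h import *
plan(464.5,403.8,46,182.6)
E
```

```text
clock: 27.4
tool_pos: [463.1, 403.9, 158.4]
eef_rot: [[-0.999, -0.047, -0.002], [-0.047, 0.999, -0.001], [0.002, -0.001, -1.0]]
wrist_force: [1.0, -0.2, -0.7]
opening: 30.0
gripper_force: 60.5
rot [-0.001 -0.002  0.002] d [ -1.4  -0.2 112.4] norm 112.0 F [ 1.  -0.2 -0.7] open 30.0 clk 27.4
```

In the tool's units: 35 mm / 500 = 0.07, 30 mm / 500 = 0.06.

```bash
echo '[[0,0,0,0,0,0.07,0],[0,0,0,0,0,0.07,0],[0,0,0,0,0,0.06,0],[0,0,0,0,0,0.024,0],[0,0,0,0,0,0.006,0],[0,0,0,0,0,0.004,0],[0,0,0,0,0,0,0],[0,0,0,0,0,0,0]]' > path.dat && python3 jog.py path.dat
```

```text
clock: 28.2
tool_pos: [465.0, 404.1, 44.4]
eef_rot: [[-0.999, -0.045, 0.002], [-0.045, 0.999, 0.001], [-0.002, 0.001, -1.0]]
wrist_force: [0.6, 0.4, -0.4]
opening: 30.4
gripper_force: 60.4
```

In the tool's units: 3 mm / 500 = 0.006, 1.5 mm / 500 = 0.003.

```bash
echo '[[0,0,0,0,0,0.006,0],[0,0,0,0,0,0.003,0],[0,0,0,0,0,0,0],[0,0,0,0,0,0,0]]' > path.dat && python3 jog.py path.dat
```

```text
clock: 28.6
tool_pos: [464.6, 404.0, 39.8]
eef_rot: [[-0.999, -0.045, 0.002], [-0.045, 0.999, 0.001], [-0.002, 0.0, -1.0]]
wrist_force: [-2.3, -1.5, 8.7]
opening: 30.4
gripper_force: 61.6
```

In the tool's units: -45 mm / 500 = -0.09, -40 mm / 500 = -0.08.

```bash
echo '[[0,0,0,0,0,0,46],[0,0,0,0,0,0,46],[0,0,0,0,0,-0.03,46],[0,0,0,0,0,-0.08,46],[0,0,0,0,0,-0.09,46],[0,0,0,0,0,-0.06,46],[0,0,0,0,0,0,46]]' > path.dat && python3 jog.py path.dat
python3 - <<'E'
from h import *
plan(625.5,-7.3,170,182.6)
cal=camrig.calibration("wrist");im=pic("wrist","w9.png");t=pic("top","t9.png")
for c in blobs(im,"blue",None,300): print("w",cv2.contourArea(c),rect("wrist",c,35,cal))
for c in blobs(t,"blue",None,60): print("t",cv2.contourArea(c),rect("top",c,96),rect("top",c,35))
E
```

```text
clock: 29.3
tool_pos: [466.4, 405.0, 175.1]
eef_rot: [[-0.999, -0.045, 0.008], [-0.045, 0.999, 0.004], [-0.008, 0.004, -1.0]]
wrist_force: [0.3, 1.3, 0.5]
opening: 46.2
gripper_force: 0.0
rot [ 0.004  0.008 -0.   ] d [-140.3 -419.1    5.1] norm 442.0 F [0.3 1.3 0.5] open 46.2 clk 29.3
w 2385.0 ((460.96063232421875, 402.5027770996094), (72.46747589111328, 30.96572494506836), 3.0608346462249756)
w 1894.5 ((541.1571044921875, 408.3841552734375), (80.07789611816406, 31.26605224609375), 2.366816520690918)
t 244.5 ((626.7274169921875, -6.791345596313477), (68.07063293457031, 29.73931884765625), 2.8002703189849854) ((635.3448486328125, -7.677164077758789), (72.1106185913086, 31.50434684753418), 2.8002700805664062)
t 233.5 ((543.9105224609375, 384.6885986328125), (62.11212921142578, 29.167516708374023), 0.9728404879570007) ((547.6129150390625, 407.0371398925781), (65.79845428466797, 30.89859962463379), 0.9728477001190186)
t 192.5 ((464.92071533203125, 378.1474914550781), (63.54836654663086, 32.31352615356445), 4.1423258781433105) ((463.9349060058594, 400.1078186035156), (67.3199462890625, 34.23133087158203), 4.142330169677734)
```

The rows are not in the units I measure in: shifts go in shares of 500 mm and turns go in shares of pi rad. I convert before sending: -38.1 mm / 500 = -0.0762, -12.75 mm / 500 = -0.0255.

```bash
echo '[[0,0,0,-0.0255,-0.0762,0,46],[0,0,0,-0.0255,-0.0762,0,46],[0,0,0,-0.0255,-0.0762,0,46],[0,0,0,-0.0255,-0.0762,0,46],[0,0,0,-0.0255,-0.0762,0,46],[0,0,0,-0.0255,-0.0762,0,46],[0,0,0,-0.0255,-0.0762,0,46],[0,0,0,-0.0255,-0.0762,0,46],[0,0,0,-0.0255,-0.0762,0,46],[0,0,0,-0.0255,-0.0762,0,46],[0,0,0,-0.0255,-0.0762,0,46],[0,0,0,0,0,0,46]]' > path.dat && python3 jog.py path.dat
echo '[[0,0,0,0,0,0,46],[0,0,0,0,0,0,46]]' > path.dat && python3 jog.py path.dat
python3 - <<'E'
from h import *
plan(625.5,-7,98,182.6)
t=pic("top","t10.png")
for c in blobs(t,"blue",None,60): print("t",cv2.contourArea(c),rect("top",c,96)[:2])
cal=camrig.calibration("wrist");im=pic("wrist","w10.png")
for c in blobs(im,"blue",None,300): print("w",cv2.contourArea(c),rect("wrist",c,96,cal))
E
```

```text
clock: 30.6
tool_pos: [623.4, -13.0, 166.3]
eef_rot: [[-0.999, -0.041, -0.002], [-0.041, 0.999, -0.001], [0.002, -0.001, -1.0]]
wrist_force: [-0.2, 0.6, -0.1]
opening: 46.0
gripper_force: 0.0
clock: 30.8
tool_pos: [622.3, -7.8, 167.3]
eef_rot: [[-0.999, -0.046, -0.002], [-0.046, 0.999, 0.001], [0.002, 0.001, -1.0]]
wrist_force: [-0.1, 0.0, -0.1]
opening: 45.9
gripper_force: 0.0
rot [ 0.001 -0.002  0.   ] d [-3.2  0.6 69.3] norm 69.0 F [-0.1  0.  -0.1] open 45.9 clk 30.8
t 227.5 ((542.9850463867188, 386.020263671875), (63.873104095458984, 26.638267517089844))
t 211.0 ((464.7344665527344, 379.520263671875), (61.186981201171875, 26.281232833862305))
w 3970.0 ((623.7640380859375, -8.253227233886719), (74.35215759277344, 31.583816528320312), 2.7831900119781494)
```

In the tool's units: 30 mm / 500 = 0.06, 9 mm / 500 = 0.018.

```bash
echo '[[0,0,0,-0.006,0,0.06,46],[0,0,0,0,0,0.06,46],[0,0,0,0,0,0.018,46],[0,0,0,0,0,0,46],[0,0,0,0,0,0,0],[0,0,0,0,0,0,0],[0,0,0,0,0,0,0],[0,0,0,0,0,0,0],[0,0,0,0,0,0,0]]' > path.dat && python3 jog.py path.dat
echo '[[0,0,0,0,0,-0.03,0],[0,0,0,0,0,-0.04,0],[0,0,0,0,0,-0.05,0],[0,0,0,0,0,0,0],[0,0,0,0,0,0,0]]' > path.dat && python3 jog.py path.dat
python3 - <<'E'
from h import *
plan(553.8,329.8,155,182.6)
E
```

```text
clock: 31.8
tool_pos: [627.0, -8.3, 101.1]
eef_rot: [[-0.999, -0.046, 0.002], [-0.046, 0.999, 0.0], [-0.002, -0.0, -1.0]]
wrist_force: [-1.8, 3.8, 6.6]
opening: 30.2
gripper_force: 62.0
clock: 32.3
tool_pos: [626.7, -8.9, 160.5]
eef_rot: [[-0.999, -0.045, 0.002], [-0.045, 0.999, -0.001], [-0.002, -0.001, -1.0]]
wrist_force: [0.3, 0.3, -2.5]
opening: 30.2
gripper_force: 61.2
rot [-0.001  0.002 -0.   ] d [ 57.5 341.6   5.5] norm 346.0 F [ 0.3  0.3 -2.5] open 30.2 clk 32.3
```

In the tool's units: 38 mm / 500 = 0.076, 6.4 mm / 500 = 0.0128.

```bash
echo '[[0,0,0,0.0128,0.076,0,0],[0,0,0,0.0128,0.076,0,0],[0,0,0,0.0128,0.076,0,0],[0,0,0,0.0128,0.076,0,0],[0,0,0,0.0128,0.076,0,0],[0,0,0,0.0128,0.076,0,0],[0,0,0,0.0128,0.076,0,0],[0,0,0,0.0128,0.076,0,0],[0,0,0,0.0128,0.076,0,0],[0,0,0,0,0,0,0],[0,0,0,0,0,0,0]]' > path.dat && python3 jog.py path.dat
echo '[[0,0,0,0,0,0.07,0],[0,0,0,0,0,0.07,0],[0,0,0,0,0,0.06,0],[0,0,0,0,0,0.024,0],[0,0,0,0,0,0.006,0],[0,0,0,0,0,0,0],[0,0,0,0,0,0,0]]' > path.dat && python3 jog.py path.dat
python3 - <<'E'
from h import *
plan(553.8,329.8,40.1,182.6)
E
```

```text
clock: 33.4
tool_pos: [552.3, 330.9, 158.1]
eef_rot: [[-0.999, -0.047, -0.002], [-0.047, 0.999, -0.001], [0.002, -0.001, -1.0]]
wrist_force: [-1.0, 0.6, 0.2]
opening: 30.5
gripper_force: 61.1
clock: 34.1
tool_pos: [554.4, 330.6, 46.2]
eef_rot: [[-0.999, -0.045, 0.003], [-0.045, 0.999, 0.001], [-0.003, 0.001, -1.0]]
wrist_force: [0.3, -0.3, -0.1]
opening: 30.3
gripper_force: 61.1
rot [ 0.001  0.003 -0.001] d [ 0.6 -0.8  6.1] norm 6.0 F [ 0.3 -0.3 -0.1] open 30.3 clk 34.1
```

In the tool's units: 4 mm / 500 = 0.008, 2 mm / 500 = 0.004.

```bash
echo '[[0,0,0,0,0,0.008,0],[0,0,0,0,0,0.004,0],[0,0,0,0,0,0.001,0],[0,0,0,0,0,0,0],[0,0,0,0,0,0,0]]' > path.dat && python3 jog.py path.dat
echo '[[0,0,0,0,0,0,46],[0,0,0,0,0,0,46],[0,0,0,0,0,-0.03,46],[0,0,0,0,0,-0.08,46],[0,0,0,0,0,-0.09,46],[0,0,0,0,0,-0.09,46],[0,0,0,0,0,-0.04,46],[0,0,0,0,0,0,46]]' > path.dat && python3 jog.py path.dat
python3 - <<'E'
from h import *
plan(546.8,146.5,200,125)
t=pic("top","t11.png");cal=camrig.calibration("wrist");im=pic("wrist","w11.png")
for c in blobs(im,"blue",None,300): print("w",cv2.contourArea(c),rect("wrist",c,35,cal))
for c in blobs(t,"red",(180,200,225,235),15)[:2]: print("red",rect("top",c,105))
for c in blobs(im,"red",None,15)[:2]: print("redw",rect("wrist",c,105,cal))
for c in blobs(t,"yellow",(330,170,430,290))[:1]: print(rect("top",c,8))
E
```

```text
clock: 34.6
tool_pos: [554.0, 330.8, 40.1]
eef_rot: [[-0.999, -0.045, 0.002], [-0.045, 0.999, 0.0], [-0.002, 0.0, -1.0]]
wrist_force: [-3.8, -2.1, 11.2]
opening: 30.3
gripper_force: 62.7
clock: 35.4
tool_pos: [554.9, 331.2, 208.4]
eef_rot: [[-0.999, -0.045, 0.007], [-0.045, 0.999, 0.002], [-0.007, 0.002, -1.0]]
wrist_force: [0.1, 0.0, 1.7]
opening: 45.9
gripper_force: 0.0
rot [0.005 0.006 1.005] d [-146.6 -112.6    8.4] norm 185.0 F [0.1 0.  1.7] open 45.9 clk 35.4
w 2212.5 ((463.36920166015625, 400.0787658691406), (69.16280364990234, 36.29457473754883), 3.5268614292144775)
w 2063.0 ((545.0852661132812, 405.8030090332031), (71.93907928466797, 36.72013473510742), 2.211930274963379)
w 1927.5 ((552.7515258789062, 329.5085144042969), (72.19180297851562, 31.0843448638916), 2.5582330226898193)
red ((545.8607177734375, 146.9364013671875), (14.04619312286377, 64.46281433105469), 36.37177276611328)
redw ((407.6853332519531, 242.10067749023438), (18.816255569458008, 62.72050857543945), 8.598247528076172)
redw ((543.6434936523438, 152.87237548828125), (15.933893203735352, 77.5741195678711), 35.63195037841797)
((496.79638671875, -345.3080139160156), (193.05535888671875, 131.2618408203125), 0.011762685142457485)
```

View pics/w11.png

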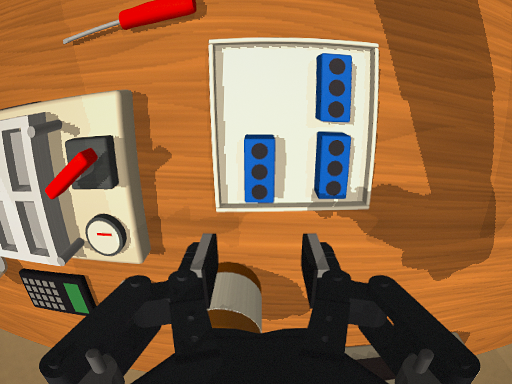

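All three strips lie flat in the tray, at (259,168), (332,164) and (334,88). Next is shutting the valve; the bar is now at yaw 126.3°.

In the tool's units: 0.14 rad / 3.1416 = 0.0446.

```bash
echo '[[0.0013,0.0019,0,0,0,0,46],[0,0,0.0446,0,0,0,46],[0,0,0.0446,0,0,0,46],[0,0,0.0446,0,0,0,46],[0,0,0.0446,0,0,0,46],[0,0,0.0446,0,0,0,46],[0,0,0.0446,0,0,0,46],[0,0,0.0452,0,0,0,46],[0,0,0,0,0,0,46]]' > path.dat && python3 jog.py path.dat
python3 - <<'E'
from h import *
plan(546.5,146.6,160,126.3)
E
```

```text
clock: 36.4
tool_pos: [552.4, 330.2, 201.1]
eef_rot: [[-0.591, 0.807, -0.009], [0.807, 0.591, -0.005], [0.001, -0.01, -1.0]]
wrist_force: [0.4, -0.6, -0.4]
opening: 45.9
gripper_force: 0.0
rot [-0.01  -0.001 -0.002] d [-144.5 -113.5   41.1] norm 188.0 F [ 0.4 -0.6 -0.4] open 45.9 clk 36.4
```

In the tool's units: -29 mm / 500 = -0.058, -28.5 mm / 500 = -0.057, -0.01 rad / 3.1416 = -0.0032.

```bash
echo '[[-0.0032,0,0,0,0,0,46],[0,0,0,-0.058,-0.0454,0.016,46],[0,0,0,-0.058,-0.0454,0.016,46],[0,0,0,-0.058,-0.0454,0.016,46],[0,0,0,-0.058,-0.0454,0.016,46],[0,0,0,-0.057,-0.0454,0.016,46],[0,0,0,0,0,0,46],[0,0,0,0,0,0,46]]' > path.dat && python3 jog.py path.dat
python3 - <<'E'
from h import *
plan(546.5,146.6,94,126.3)
E
```

```text
clock: 37.2
tool_pos: [547.1, 146.4, 162.1]
eef_rot: [[-0.593, 0.805, 0.002], [0.805, 0.593, 0.002], [0.0, 0.003, -1.0]]
wrist_force: [-0.3, -0.2, -0.3]
opening: 46.1
gripper_force: 0.0
rot [ 0.003 -0.     0.001] d [ 0.5 -0.4 68.1] norm 68.0 F [-0.3 -0.2 -0.3] open 46.1 clk 37.2
```

In the tool's units: 30 mm / 500 = 0.06, 7 mm / 500 = 0.014.

```bash
echo '[[0,0,0,0.001,-0.0008,0.06,46],[0,0,0,0,0,0.06,46],[0,0,0,0,0,0.014,46],[0,0,0,0,0,0,46],[0,0,0,0,0,0,0],[0,0,0,0,0,0,0],[0,0,0,0,0,0,0],[0,0,0,0,0,0,0]]' > path.dat && python3 jog.py path.dat
echo '[[0,0,0.0318,0,0,0,0],[0,0,0.0318,0,0,0,0],[0,0,0.0318,0,0,0,0],[0,0,0.0318,0,0,0,0],[0,0,0.0318,0,0,0,0],[0,0,0.0223,0,0,0,0],[0,0,0,0,0,0,0],[0,0,0,0,0,0,0]]' > path.dat && python3 jog.py path.dat
python3 - <<'E'
from h import *
plan(546.5,146.6,94,93.6);print(r.state()["wrist_torque"])
E
```

```text
clock: 38.0
tool_pos: [547.6, 147.2, 97.5]
eef_rot: [[-0.593, 0.805, 0.004], [0.806, 0.593, 0.001], [-0.001, 0.004, -1.0]]
wrist_force: [-3.4, -0.8, 6.1]
opening: 13.8
gripper_force: 58.5
clock: 38.8
tool_pos: [547.3, 147.1, 97.5]
eef_rot: [[-0.064, 0.998, 0.004], [0.998, 0.064, 0.001], [0.001, 0.004, -1.0]]
wrist_force: [-4.5, -0.8, 6.9]
opening: 14.0
gripper_force: 58.7
rot [ 0.004 -0.001  0.001] d [-0.5 -0.8  3.5] norm 4.0 F [-4.5 -0.8  6.9] open 14.0 clk 38.8
[-0.23819877  1.10771223  0.01963383]
```

In the tool's units: -40 mm / 500 = -0.08, -20 mm / 500 = -0.04.

```bash
echo '[[0,0,0,0,0,0,46],[0,0,0,0,0,0,46],[0,0,0,0,0,-0.04,46],[0,0,0,0,0,-0.08,46],[0,0,0,-0.08,0,-0.04,0],[0,0,0,-0.08,0,0,0],[0,0,0,-0.08,0,0,0],[0,0,0,-0.08,0,0,0],[0,0,0,0,0,0,0],[0,0,0,0,0,0,0]]' > path.dat && python3 jog.py path.dat
python3 - <<'E'
from h import *
plan(610,-106.5,130,93.6)
cal=camrig.calibration("wrist");im=pic("wrist","w12.png");t=pic("top","t12.png")
for c in blobs(im,"red",None,15)[:2]: print("redw",rect("wrist",c,105,cal))
for c in blobs(im,"green",None,15)[:2]: print("gw",cv2.contourArea(c),rect("wrist",c,98,cal))
E
```

```text
clock: 39.8
tool_pos: [557.1, -13.4, 175.4]
eef_rot: [[-0.062, 0.998, 0.003], [0.998, 0.062, 0.002], [0.002, 0.003, -1.0]]
wrist_force: [0.7, 0.4, -0.4]
opening: 0.2
gripper_force: 0.0
rot [ 0.003 -0.002 -0.001] d [-96.3  47.   45.4] norm 116.0 F [ 0.7  0.4 -0.4] open 0.2 clk 39.8
redw ((548.7529296875, 119.34674072265625), (12.980793952941895, 19.874980926513672), 3.6538891792297363)
redw ((615.01025390625, 132.73312377929688), (2.169351816177368, 11.465007781982422), 2.164458751678467)
gw 16.5 ((712.6644897460938, 55.087074279785156), (14.933830261230469, 6.839254379272461), 46.50835418701172)
```

In the tool's units: -32.3 mm / 500 = -0.0646, -32 mm / 500 = -0.064.

```bash
echo '[[0,0,0,-0.064,0.0314,0,0],[0,0,0,-0.064,0.0314,0,0],[0,0,0,-0.0646,0.0312,0,0],[0,0,0,0,0,0.05,0],[0,0,0,0,0,0.03,0],[0,0,0,0,0,0,0],[0,0,0,0,0,0,0]]' > path.dat && python3 jog.py path.dat
python3 - <<'E'
from h import *
plan(610,-106.5,115,93.6)
t=pic("top","t13.png")
for c in blobs(t,"red",(180,195,225,235),15)[:2]: print("red",rect("top",c,105))
im=pic("scene","s13.png")
for c in blobs(im,"red",(290,145,330,175),15)[:1]: print("reds",rect("scene",c,105))
cv2.imwrite("pics/s13c.png",cv2.resize(im[130:270,170:350,::-1],None,fx=4,fy=4))
E
```

```text
clock: 40.6
tool_pos: [609.7, -104.3, 135.3]
eef_rot: [[-0.066, 0.998, 0.002], [0.998, 0.066, 0.002], [0.002, 0.002, -1.0]]
wrist_force: [0.6, -0.1, 0.9]
opening: 0.2
gripper_force: 0.0
rot [ 0.002 -0.002  0.003] d [-2.2  0.2 20.3] norm 20.0 F [ 0.6 -0.1  0.9] open 0.2 clk 40.6
red ((546.568603515625, 147.61216735839844), (12.279800415039062, 63.772552490234375), 4.943425178527832)
reds ((555.5343627929688, 142.677734375), (24.479263305664062, 69.05974578857422), 6.314929008483887)
```

View pics/s13c.png

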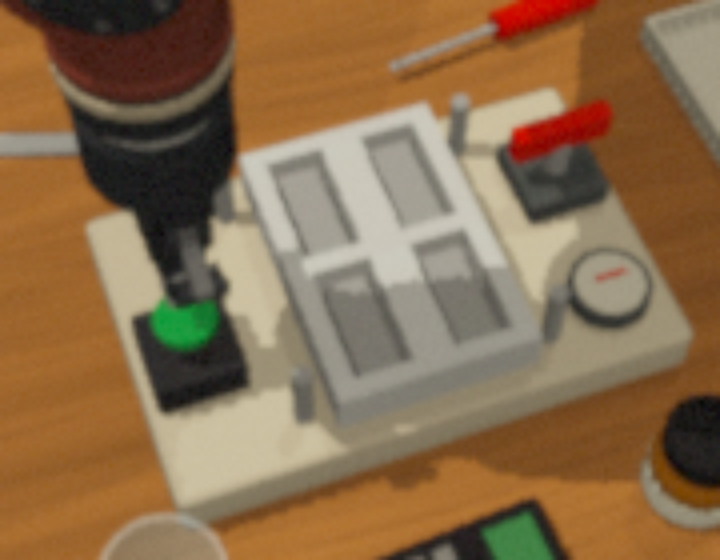

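The valve is back near shut at about 0.04 rad, and the fingertips are over the green cap. I'll press it down.

In the tool's units: 15 mm / 500 = 0.03, 10 mm / 500 = 0.02.

```bash
echo '[[0,0,0,-0.0044,0,0.03,0],[0,0,0,0,0,0.02,0],[0,0,0,0,0,0.01,0],[0,0,0,0,0,0.008,0],[0,0,0,0,0,0,0],[0,0,0,0,0,0,0]]' > path.dat && python3 jog.py path.dat
```

```text
clock: 41.3
tool_pos: [610.4, -107.9, 101.6]
eef_rot: [[-0.064, 0.998, 0.003], [0.998, 0.064, 0.001], [0.001, 0.003, -1.0]]
wrist_force: [-1.2, 0.2, 5.3]
opening: -0.1
gripper_force: 3.0
```

In the tool's units: 3 mm / 500 = 0.006, 2 mm / 500 = 0.004.

```bash
echo '[[0,0,0,0,0,0.006,0],[0,0,0,0,0,0.004,0],[0,0,0,0,0,0.004,0],[0,0,0,0,0,0,0],[0,0,0,0,0,0,0]]' > path.dat && python3 jog.py path.dat
```

```text
clock: 41.8
tool_pos: [610.7, -107.9, 99.6]
eef_rot: [[-0.064, 0.998, 0.005], [0.998, 0.064, -0.0], [-0.0, 0.005, -1.0]]
wrist_force: [-17.4, 5.2, 42.2]
opening: -0.2
gripper_force: 20.6
```

In the tool's units: -40 mm / 500 = -0.08, -30 mm / 500 = -0.06, -0.15 rad / 3.1416 = -0.0477.

```bash
echo '[[0,0,0,0,0,-0.02,0],[0,0,0,0,0,-0.06,0],[0,0,0,0,0,-0.08,60],[0,0,-0.0477,0,0,-0.06,60],[0,0,-0.0477,0,0,0,60],[0,0,-0.0477,0,0,0,60],[0,0,-0.0477,0,0,0,60],[0,0,-0.0477,0,0,0,60],[0,0,-0.0477,0,0,0,60],[0,0,-0.0477,0,0,0,60],[0,0,-0.0477,0,0,0,60],[0,0,-0.0477,0,0,0,60]]' > path.dat && python3 jog.py path.dat
python3 - <<'E'
from h import *
t=pic("top","t14.png")
for c in blobs(t,"yellow",None)[:1]: print(rect("top",c,8))
for c in blobs(t,"green",(285,175,318,208),15)[:1]: print(rect("top",c,98))
for c in blobs(t,"blue",(90,190,175,275),60): print("t",rect("top",c,35))
plan(496.8,-345.3,190,180)
E
```

```text
clock: 43.0
tool_pos: [609.6, -107.8, 203.5]
eef_rot: [[-0.989, 0.15, 0.001], [0.15, 0.989, 0.002], [-0.001, 0.002, -1.0]]
wrist_force: [-0.3, -0.1, -0.3]
opening: 60.2
gripper_force: 0.0
((496.79638671875, -345.31219482421875), (193.05535888671875, 131.25347900390625), 0.011762685142457485)
t ((463.7568054199219, 401.4793395996094), (68.51699829101562, 33.58622741699219), 0.9567598700523376)
t ((547.6369018554688, 405.623291015625), (65.79845428466797, 33.72672653198242), 0.9728477001190186)
t ((555.3208618164062, 329.662109375), (67.90452575683594, 28.18031883239746), 0.5231096148490906)
rot [ 0.002  0.001 -0.141] d [ 112.8 -237.5   13.5] norm 263.0 F [ 0.7  0.1 -0.4] open 60.3 clk 43.05
```

In the tool's units: -39.6 mm / 500 = -0.0792, 18.8 mm / 500 = 0.0376, -0.141 rad / 3.1416 = -0.0449.

```bash
echo '[[0,0,-0.0449,0,0,0,60],[0,0,0,0.0376,-0.0792,0.004,60],[0,0,0,0.0376,-0.0792,0.004,60],[0,0,0,0.0376,-0.0792,0.004,60],[0,0,0,0.0376,-0.0792,0.004,60],[0,0,0,0.0376,-0.0792,0.004,60],[0,0,0,0.0376,-0.0792,0.006,60],[0,0,0,0,0,0,60],[0,0,0,0,0,0,60]]' > path.dat && python3 jog.py path.dat
python3 - <<'E'
from h import *
plan(496.8,-345.3,39.5,180)
cal=camrig.calibration("wrist");im=pic("wrist","w15.png")
for c in blobs(im,"yellow",None)[:1]: print(rect("wrist",c,8,cal))
E
```

```text
clock: 43.95
tool_pos: [492.7, -344.3, 189.9]
eef_rot: [[-1.0, 0.02, 0.001], [0.02, 1.0, 0.003], [-0.001, 0.003, -1.0]]
wrist_force: [0.7, 0.5, 0.7]
opening: 59.9
gripper_force: 0.0
rot [ 0.003  0.001 -0.02 ] d [ -4.1  -1.  150.4] norm 150.0 F [0.7 0.5 0.7] open 59.9 clk 43.95
((496.17108154296875, -346.82806396484375), (191.2133026123047, 129.4322052001953), 0.06610583513975143)
```

In the tool's units: 40 mm / 500 = 0.08, 28 mm / 500 = 0.056, -0.02 rad / 3.1416 = -0.0064.

```bash
echo '[[0.001,0.0003,-0.0064,0,0,0,60],[0,0,0,-0.008,-0.002,0.08,60],[0,0,0,0,0,0.08,60],[0,0,0,0,0,0.08,60],[0,0,0,0,0,0.056,60],[0,0,0,0,0,0,60],[0,0,0,0,0,0,60]]' > path.dat && python3 jog.py path.dat
```

```text
clock: 44.7
tool_pos: [498.2, -344.1, 43.3]
eef_rot: [[-1.0, -0.006, 0.001], [-0.006, 1.0, -0.001], [-0.001, -0.001, -1.0]]
wrist_force: [-0.2, -0.6, 0.6]
opening: 60.2
gripper_force: 0.0
```

In the tool's units: 3 mm / 500 = 0.006, -1.3 mm / 500 = -0.0026, 0.006 rad / 3.1416 = 0.0019.

```bash
echo '[[0,0,0.0019,0.002,-0.0026,0.006,60],[0,0,0,0,0,0,60],[0,0,0,0,0,0,0],[0,0,0,0,0,0,0],[0,0,0,0,0,0,0],[0,0,0,0,0,0,0],[0,0,0,0,0,0,0],[0,0,0,0,0,0,0]]' > path.dat && python3 jog.py path.dat
python3 -c "
from h import *
plan(496.5,-345.3,39.5,180)"
```

```text
clock: 45.5
tool_pos: [496.9, -346.5, 40.1]
eef_rot: [[-1.0, 0.002, 0.002], [0.002, 1.0, -0.002], [-0.002, -0.002, -1.0]]
wrist_force: [-1.8, 0.4, 4.9]
opening: 13.0
gripper_force: 59.6
rot [-0.002  0.002 -0.002] d [0.4 1.2 0.6] norm 1.0 F [-1.8  0.4  4.9] open 13.0 clk 45.5
```

In the tool's units: -45 mm / 500 = -0.09, -40 mm / 500 = -0.08, -0.045 rad / 3.1416 = -0.0143.

```bash
echo '[[0,0,0,0,0,-0.04,0],[0,0,0,0,0,-0.08,0],[0,0,0,0,0,-0.09,0],[0,0,0,0,0,-0.09,0],[0,0,-0.0143,0,0,-0.03,0],[0,0,0,0,0,0,0]]' > path.dat && python3 jog.py path.dat
python3 -c "
from h import *
plan(582.5,21,205,182.6)"
```

```text
clock: 46.1
tool_pos: [497.4, -346.8, 206.9]
eef_rot: [[-0.999, -0.044, 0.004], [-0.044, 0.999, -0.004], [-0.004, -0.004, -1.0]]
wrist_force: [1.2, -0.2, -4.7]
opening: 12.6
gripper_force: 59.2
rot [-0.004  0.004 -0.001] d [-101.7  363.6    1.9] norm 378.0 F [ 1.2 -0.2 -4.7] open 12.6 clk 46.1
```

In the tool's units: 36.3 mm / 500 = 0.0726, -10.1 mm / 500 = -0.0202.

```bash
echo '[[0,0,0,-0.0202,0.0726,0,0],[0,0,0,-0.0202,0.0726,0,0],[0,0,0,-0.0202,0.0726,0,0],[0,0,0,-0.0202,0.0726,0,0],[0,0,0,-0.0202,0.0726,0,0],[0,0,0,-0.0202,0.0726,0,0],[0,0,0,-0.0202,0.0726,0,0],[0,0,0,-0.0202,0.0726,0,0],[0,0,0,-0.0202,0.0726,0,0],[0,0,0,-0.0202,0.0726,0,0],[0,0,0,0,0,0,0],[0,0,0,0,0,0,0]]' > path.dat && python3 jog.py path.dat
echo '[[0,0,0,0,0,0.05,0],[0,0,0,0,0,0.05,0],[0,0,0,0,0,0,0],[0,0,0,0,0,0,0]]' > path.dat && python3 jog.py path.dat
python3 - <<'E'
from h import *
plan(582.5,21,113,182.6)
t=pic("top","t16.png")
for c in blobs(t,"yellow",None)[:1]: print(cv2.contourArea(c),rect("top",c,r.state()["tool_pos"][2]-32))
cal=camrig.calibration("wrist");im=pic("wrist","w16.png")
for c in blobs(im,"yellow",None)[:1]: print(rect("wrist",c,r.state()["tool_pos"][2]-32,cal))
E
```

```text
clock: 47.3
tool_pos: [580.7, 22.0, 201.4]
eef_rot: [[-0.999, -0.044, -0.003], [-0.044, 0.999, -0.001], [0.003, -0.001, -1.0]]
wrist_force: [0.8, -0.5, -4.0]
opening: 12.9
gripper_force: 59.7
clock: 47.7
tool_pos: [581.0, 20.3, 153.4]
eef_rot: [[-0.999, -0.042, -0.001], [-0.042, 0.999, -0.001], [0.001, -0.001, -1.0]]
wrist_force: [0.5, -0.6, -3.0]
opening: 12.8
gripper_force: 59.6
rot [-0.001 -0.001 -0.004] d [-1.5  0.7 40.4] norm 40.0 F [ 0.5 -0.6 -3. ] open 12.8 clk 47.7
51.5 ((516.5833129882812, -39.260887145996094), (12.921993255615234, 54.346126556396484), 88.26920318603516)
((551.8295288085938, 17.82793426513672), (132.18565368652344, 128.10769653320312), 2.4595673084259033)
```

View pics/w16.png

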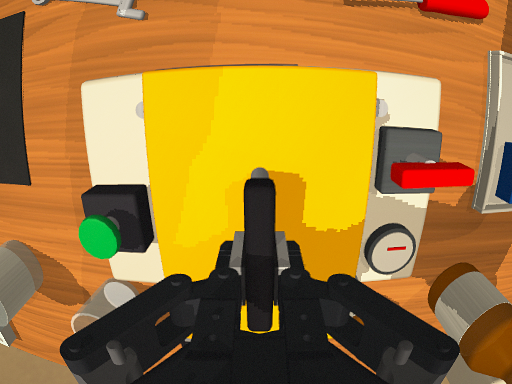

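The cover is straight over the die, and the posts show at (139,110) and (383,108). I'll lower it.

In the tool's units: 12 mm / 500 = 0.024, -1.5 mm / 500 = -0.003.

```bash
echo '[[0,0,0,-0.003,0.003,0.02,0],[0,0,0,0,0,0.024,0],[0,0,0,0,0,0.02,0],[0,0,0,0,0,0,0],[0,0,0,0,0,0,0]]' > path.dat && python3 jog.py path.dat; python3 -c "
from h import *
plan(582.5,22,113,182.6)"
```

```text
clock: 48.3
tool_pos: [582.9, 22.6, 121.6]
eef_rot: [[-0.999, -0.043, 0.0], [-0.043, 0.999, -0.001], [-0.0, -0.001, -1.0]]
wrist_force: [-0.3, -0.3, -4.3]
opening: 12.9
gripper_force: 59.6
rot [-0.001  0.    -0.002] d [ 0.5 -0.6  8.6] norm 9.0 F [-0.3 -0.3 -4.3] open 12.9 clk 48.3
```

In the tool's units: 4 mm / 500 = 0.008, 3 mm / 500 = 0.006.

```bash
echo '[[0,0,0,0,0,0.008,0],[0,0,0,0,0,0.006,0],[0,0,0,0,0,0.002,0],[0,0,0,0,0,0,0],[0,0,0,0,0,0,0]]' > path.dat && python3 jog.py path.dat
```

```text
clock: 48.8
tool_pos: [583.4, 22.5, 114.2]
eef_rot: [[-0.999, -0.043, 0.001], [-0.043, 0.999, -0.001], [-0.001, -0.002, -1.0]]
wrist_force: [0.1, -0.0, -3.8]
opening: 13.0
gripper_force: 59.7
```

In the tool's units: 1.5 mm / 500 = 0.003.

```bash
echo '[[0,0,0,0,0,0.003,0],[0,0,0,0,0,0,0],[0,0,0,0,0,0,0]]' > path.dat && python3 jog.py path.dat
```

```text
clock: 49.1
tool_pos: [583.5, 22.4, 113.1]
eef_rot: [[-0.999, -0.043, 0.002], [-0.043, 0.999, -0.002], [-0.002, -0.002, -1.0]]
wrist_force: [-1.3, 1.0, 0.3]
opening: 12.9
gripper_force: 60.2
```

Contact has begun, so I'll release, retreat and check.

In the tool's units: -45 mm / 500 = -0.09, -40 mm / 500 = -0.08.

```bash
echo '[[0,0,0,0,0,0.0016,0],[0,0,0,0,0,0,0],[0,0,0,0,0,0,60],[0,0,0,0,0,0,60],[0,0,0,0,0,0,60],[0,0,0,0,0,-0.04,60],[0,0,0,0,0,-0.08,60],[0,0,0,0,0,-0.09,60],[0,0,0,0,0,-0.08,60],[0,0,0,0.08,0,0,60],[0,0,0,0.08,0,0,60],[0,0,0,0.08,0,0,60]]' > path.dat && python3 jog.py path.dat
echo '[[0,0,0,0,0,0,60],[0,0,0,0,0,0,60]]' > path.dat && python3 jog.py path.dat
python3 - <<'E'
from h import *
t=pic("top","t17.png")
for c in blobs(t,"red",(180,195,225,235),15)[:1]: print("red",rect("top",c,105))
for c in blobs(t,"blue",(90,190,175,275),60): print("t",rect("top",c,35))
cal=camrig.calibration("wrist");im=pic("wrist","w17.png");s=pic("scene","s17.png")
for c in blobs(im,"yellow",None)[:1]: print(rect("wrist",c,81,cal))
for c in blobs(s,"yellow",None)[:1]: print(rect("scene",c,81))
for c in blobs(s,"green",(205,198,228,220),15)[:1]: print("green",rect("scene",c,98))
cv2.imwrite("pics/s17c.png",cv2.resize(s[100:300,60:440,::-1],None,fx=2,fy=2))
E
```

```text
clock: 50.3
tool_pos: [462.3, 17.5, 256.7]
eef_rot: [[-0.999, -0.043, 0.002], [-0.043, 0.999, -0.002], [-0.001, -0.002, -1.0]]
wrist_force: [-0.6, -0.3, 0.8]
opening: 60.3
gripper_force: 0.0
clock: 50.5
tool_pos: [463.2, 17.4, 257.2]
eef_rot: [[-0.999, -0.043, 0.003], [-0.043, 0.999, -0.002], [-0.003, -0.002, -1.0]]
wrist_force: [0.8, -0.9, 0.3]
opening: 59.9
gripper_force: 0.0
red ((545.7018432617188, 156.0420379638672), (42.22468948364258, 13.213784217834473), 88.59193420410156)
t ((554.2797241210938, 329.64471435546875), (65.82174682617188, 28.196182250976562), 0.5230672955513)
t ((547.589111328125, 408.4375915527344), (65.79845428466797, 28.097341537475586), 0.9728477001190186)
t ((463.73760986328125, 401.56207275390625), (64.81844329833984, 27.841018676757812), 0.9407438039779663)
((583.3776245117188, 20.866634368896484), (191.3841094970703, 129.04132080078125), 2.4696383476257324)
((583.6334228515625, 20.6029052734375), (192.1434326171875, 128.6529083251953), 2.757932424545288)
green ((613.8656616210938, -107.66035461425781), (34.790260314941406, 35.88492202758789), 51.989891052246094)
```

View pics/s17c.png

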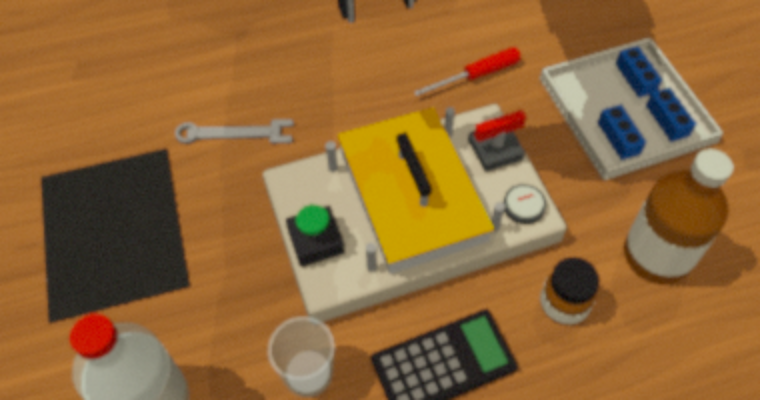

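The cover lies square on the die at (583.5, 20.7), yaw 2.5°. The valve is shut, the plunger is up and three strips lie in the tray. Handing in.

```bash
python3 -c "
from bench import r, camrig
print(r.finish_job())"
```

```text
the job is handed in; nothing more can be done
None
```

I handed in the job at about 50 s: my last camera check showed the cover square on the lowered die, the three strips present flat in the tray, the valve shut and the plunger sprung back; the hand-in returned no verdict.

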